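Make up the ribbon kit and the hand-sewing kit

TASK

Make up the two kits from the stock on the bench: put the ribbon bobbin and the small thread spool into the tray with two recesses, and the large thread spool, the cake of beeswax and the thimble into the tray with three. Each thing stands upright (the wax lies flat) on the floor of the recess that is cut to its shape and size; leave the jar and the clip where they are.

Things in the scene. Friction and masses are not known exactly. Their poses are not given: they have to be found in the camera images.
- bobbin_center (a point): ribbon bobbin: low, wide round bobbin wound with hat ribbon, standing flat, 60 mm diameter, 26 mm high. The point is at its centre, half-way up; z is its upright axis. About 50 g.
- small_spool_center (a point): the small thread spool, upright, 24 mm diameter, 46 mm high. The point is at its centre, half-way up; z is its upright axis. About 25 g.
- large_spool_center (a point): the large thread spool, upright, 33 mm diameter, 58 mm high. The point is at its centre, half-way up; z is its upright axis. About 25 g.
- wax_center (a point): cake of beeswax lying flat, 33 mm along its x, 46 mm along its y, 17 mm high, with rounded edges and cuts across the top. The point is at its centre, half-way up; z is its upright axis. About 30 g.
- thimble_center (a point): steel thimble standing mouth down, 20 mm diameter at the foot, a little narrower at the top, 24 mm high. The point is at its centre, half-way up; z is its upright axis. About 12 g.
- ribbon_tray: ribbon kit tray with two recesses: fixed wooden board 88 (x) x 156 (y) x 12 mm; origin at the centre of its underside, z up. Recesses lined with grey felt, 5 mm deep (floor 7 mm above the bench), both at x 0: wide round, 76 mm diameter, at y -25 mm (bobbin); small round, 41 mm diameter, at y +42.5 mm (small spool).
- sewing_tray: sewing kit tray with three recesses: fixed wooden board 80 (x) x 185 (y) x 12 mm; origin at the centre of its underside, z up. Recesses lined with grey felt, 5 mm deep (floor 7 mm above the bench), all at x 0: round, 50 mm diameter, at y -52.5 mm (large spool); rectangular, 62 (x) x 50 (y) mm, at y +6.5 mm (wax, its 46 mm length along the tray's x); round, 37 mm diameter, at y +59 mm (thimble).
- heap_corner (a point): obstacle, fixed: front right corner, at its greatest height, of the solid heap of boxes and trays behind the kit trays; it runs from this point away from the robot (+x) and to the left (+y, as far as the vice) and is nowhere higher above the work area. Between the kit trays and stock that lies to the right of it, travel above it or round its front.
- jar_center (a point): bystander: jar with an orange lid, 64 mm diameter, 72 mm high, standing on the pale cutting board; point at its centre. Stays where it is.
- clip_center (a point): bystander: spring clip 22 x 83 x 28 mm lying on the pale cutting board; point at its centre. Stays where it is.
Mind the look-alikes: they are no part of the job. What is shaped like the part that bears large_spool_center but green, orange or pink is not meant.

How it is judged:
By the outcome, as a careful person would: the job done as asked, in the order asked, and still so for the second after the job is handed in, with the robot touching nothing.
It also fails if it takes over 107 s, if anything falls off the work surface, if the arm or the gripper's body presses on something with over 40 N, if the wrist force passes 120 N, or if a joint passes its speed limit or range.

ROBOT

A 6-joint arm with a two-finger parallel gripper is mounted at the origin on a cart in front of the work surface, level with it; the furniture and walls round the work are solid. World frame = base frame: x ahead of the robot, y to its left, z up, the work surface at z = 0. Lengths are in m, angles in rad, forces in N, time in s.
With the tool pointing down it reaches from about 0.35 to 0.85 m from the base axis. Payload 8.1 kg.
Tool frame: the origin (TCP) lies midway between the tips of the shut fingers; the grasp point (between the pads) lies 19 mm behind it (robot.tcp_to_grasp is the distance from the TCP to the grasp point, in m); z points along the fingers, y is the direction in which the jaws open and shut (so a half turn about z gives the same grasp; the last joint's range is limited). The gripper opens to 93 mm and grips with 3 to 60 N. Pads are 15 mm wide; open, the fingers measure 128 mm over their backs; the gripper's body (75 mm by 188 mm) begins 65 mm behind the grasp point.
Start: joints at [1.244, 0.13, 1.488, -0, 1.523, -0.085], TCP at [0.144, 0.583, 0.219] pointing down, gripper open.
Joint ranges: [-2.96, 2.96], [-0.89, 2.26], [0.02, 2.5], [-1.34, 4.48], [0, 2.73], [-2.66, 2.66]. Speed limits (rad/s): [2.39, 2.39, 2.79, 3.14, 3.14, 3.14].

INTERFACE

Orientations are given as a rotation vector (axis times angle).
In Python, from plant import robot gives the robot as it stands.
- The arm moves only by the tool send_rows, never from a script. Its argument "series" is a list of rows, each an object of numbers: "wx", "wy", "wz": the turn, a rotation vector about the world's x, y, z in rad; "dx", "dy", "dz": the shift along the world's x, y, z in cm; "fingers": the closure in counts, from 0 (fully open) to 255 (shut). In form: [{"wx": .., "wy": .., "wz": .., "dx": .., "dy": .., "dz": .., "fingers": ..}, ...]. A call has 1 to 20 rows; each row shifts and turns the pose as measured when the row begins; what a row does not reach is not made up. A row lasts 1/12 s, in which the tool goes at most 41.7 mm and 7.16 degrees, less where a joint would pass 70% of its speed; a pose out of reach is approached as far as the arm can. A call is refused whole if a number of a shift passes 4.17 or a number of a turn 0.125, either way. A call with a gripper value outside its range is refused whole. The fingers move at their own pace and stop on an object; "newtons" is the grip in N (left out, the last holds). Time passes only in rows, so rows that do not move let the fingers close. It gives the time, the measured TCP pose, the force and the opening at its end, in the units of the state.
- robot.read_state(): the state, without advancing time (a new reading comes with each control period).
- robot.read_camera(name): name is "side" or "top"; returns the picture (400x640x3 uint8, red, green, blue); there is no depth.
- robot.camera_info(name): a dict with "intrinsics" (3x3 intrinsics, pixels), "k1" (the pictures are not rectified: a ray, as slopes to the right and down, at radius r is drawn at 1 + k1 r^2 times it, then the intrinsics apply), "extrinsics" (4x4, takes a point from world to camera coordinates). Camera axes: x right, y up, looking along -z (the intrinsics and any distortion apply to the point x, -y, -z); pixel columns grow to the right and rows downward; lengths in m; the calibration is good to about 2 mm. A picture is of the moment at which its call begins. camera_info takes no time and is no camera call.
- robot.close_job(): hands the job in, once; it reports no verdict.
The state is a dict: "t": time; "q": joint angles; "dq": joint speeds; "joint_torque": joint torques, N m; "tool_pos": TCP position; "orientation": TCP orientation; "force": force on the tool from outside, world axes, zero at the start; "wrist_torque": the same for the moment, N m; "opening": finger opening in m.
Only numpy, scipy, OpenCV 4.12 (cv2) and the standard library are available. Lean on these libraries where they do the work, as an engineer would, in place of code of your own. Each camera call takes 0.05 s, during which the arm holds its last target.

## Working session

There is one attempt and no reset: what is moved stays moved. The work goes in short steps, Python scripts to look and compute and a tool call to move; the robot and the scene stay as the last step left them, time stands still between calls to the robot, and variables do not carry over. Pictures are saved under pics/ and viewed, and the job is handed in when it is done.

Besides the shell and the picture viewer there is one more tool, called as name([rows], argument=value, ...), one row to a line, values as JSON. send_rows: Moves the arm, as the interface text tells. Its arguments: {"type":"object","properties":{"series":{"type":"array","items":{"type":"object","properties":{"wx":{"type":"number"},"wy":{"type":"number"},"wz":{"type":"number"},"dx":{"type":"number"},"dy":{"type":"number"},"dz":{"type":"number"},"fingers":{"type":"number"}}}},"newtons":{"type":"number"}},"required":["series"]}

```bash
ls; mkdir -p pics
python3 - <<'E'
from plant import robot
import cv2
print(robot.read_state(), robot.tcp_to_grasp)
for n in ("top","side"):
    i=robot.camera_info(n); print(n,i)
    cv2.imwrite(f"pics/{n}0.png",robot.read_camera(n)[:,:,::-1])
E
```

```text
pics
{'t': 0.0, 'q': array([ 1.24361197e+00,  1.31139592e-01,  1.48929252e+00,  3.54371168e-05,
        1.52300135e+00, -8.54230244e-02]), 'dq': array([-0.00072687,  0.00170694, -0.00097701, -0.00089065, -0.00037105,
        0.0018579 ]), 'joint_torque': array([ 1.18017197e-03, -5.59872508e+01, -4.91747725e+01,  7.68468459e-02,
        3.58113565e-02, -9.21874357e-05]), 'tool_pos': array([0.14344079, 0.58200856, 0.21759307]), 'orientation': array([-3.78786526e-01, -3.11825760e+00,  2.81846825e-03]), 'force': array([ 0.51704705, -0.64625026,  0.27592515]), 'wrist_torque': array([ 0.02003465, -0.01402005,  0.01852397]), 'opening': 0.09276574314043401} 0.0188
top {'intrinsics': array([[437.3558327 ,   0.        , 317.02639864],
       [  0.        , 437.3558327 , 202.71812252],
       [  0.        ,   0.        ,   1.        ]]), 'k1': 0.04192475484376363, 'extrinsics': array([[ 0.0190898 , -0.99981263,  0.00320784,  0.03170549],
       [ 0.99943091,  0.01917156,  0.02775444, -0.51263386],
       [-0.02781074,  0.00267619,  0.99960962, -1.07659528],
       [ 0.        ,  0.        ,  0.        ,  1.        ]])}
side {'intrinsics': array([[416.12307745,   0.        , 321.80314135],
       [  0.        , 416.12307745, 200.31743817],
       [  0.        ,   0.        ,   1.        ]]), 'k1': -0.06311012376795169, 'extrinsics': array([[-0.9980804 , -0.06182702, -0.0035977 ,  0.54232489],
       [ 0.03728247, -0.64621006,  0.76224837, -0.07895179],
       [-0.04945241,  0.76065102,  0.64727465, -0.96571346],
       [ 0.        ,  0.        ,  0.        ,  1.        ]])}
```

View pics/top0.png

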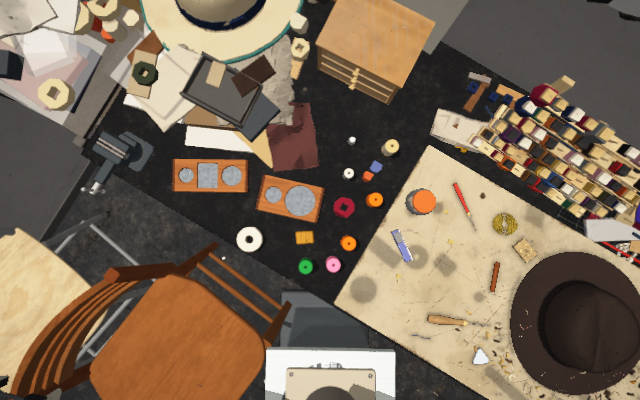

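View pics/side0.png

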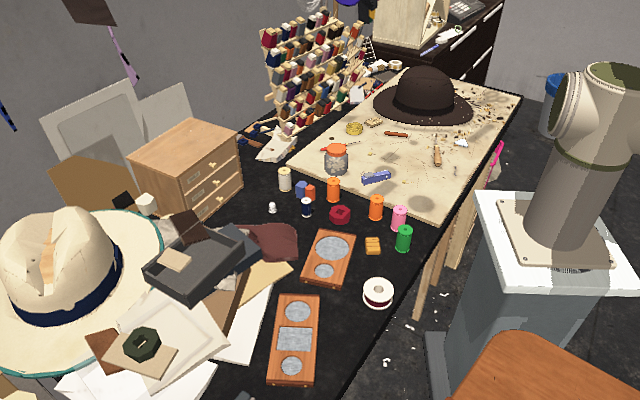

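Run:
```python
import cv2
a=cv2.imread("pics/top0.png")
cv2.imwrite("pics/topz1.png",cv2.resize(a[125:285,225:425],None,fx=4,fy=4,interpolation=2)[:600])
cv2.imwrite("pics/topz2.png",cv2.resize(a[100:235,155:335],None,fx=4.4,fy=4.4,interpolation=2)[:600])
a=cv2.imread("pics/side0.png")
cv2.imwrite("pics/sidez1.png",cv2.resize(a[140:290,225:425],None,fx=4,fy=4,interpolation=2))
```

```text
(no output)
```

View pics/topz1.png

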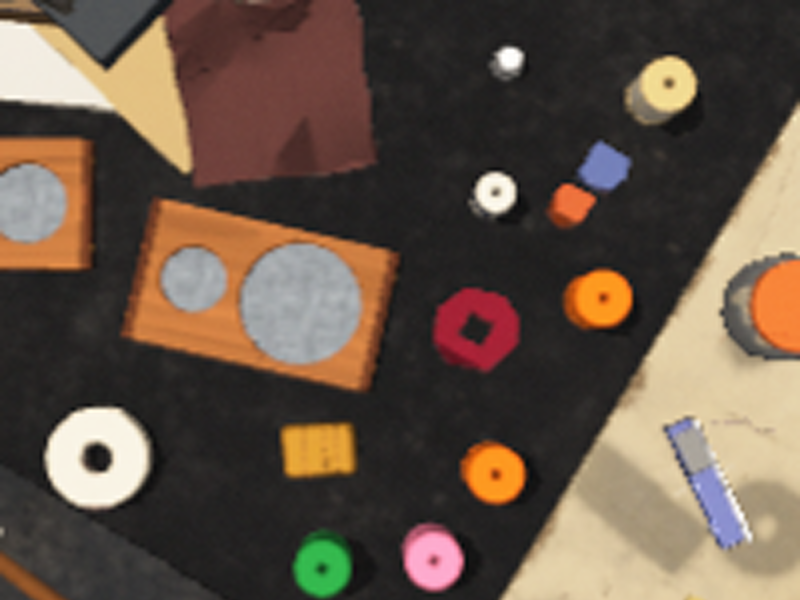

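View pics/topz2.png

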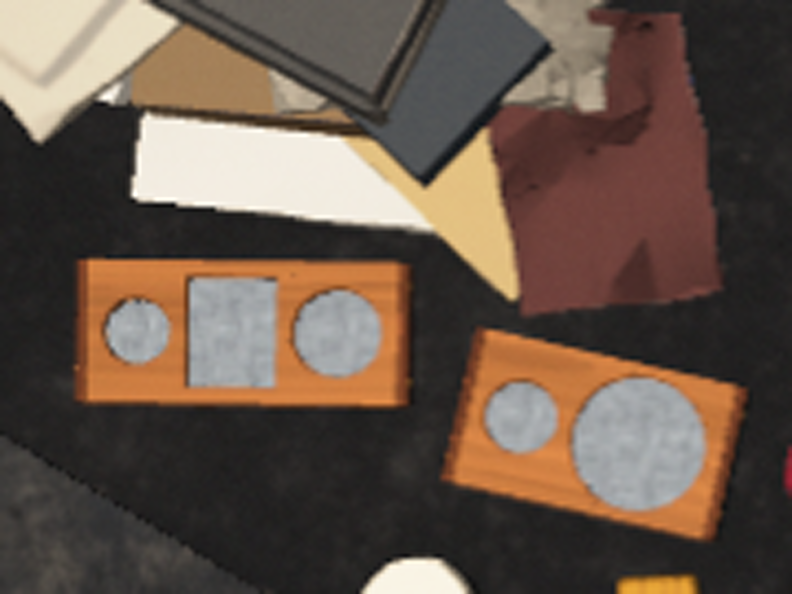

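View pics/sidez1.png

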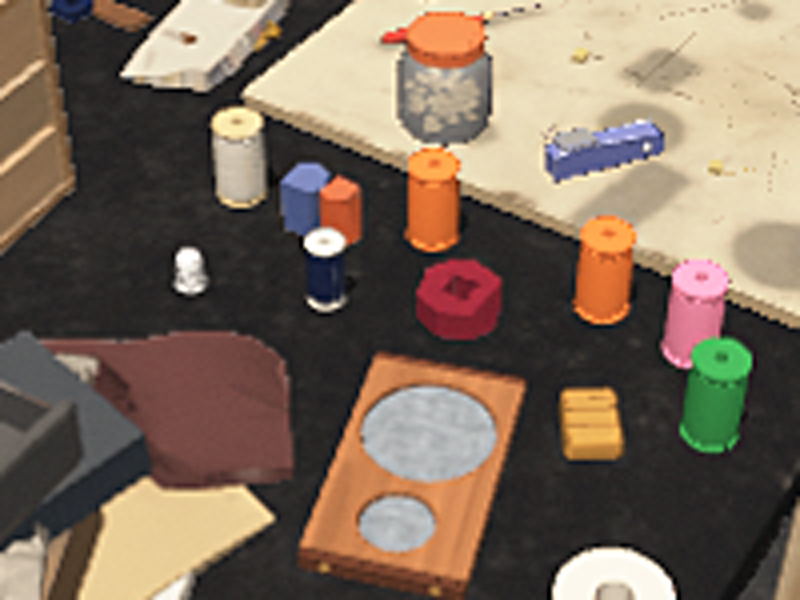

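```bash
cat > h.py <<'E'
import numpy as np, cv2
from plant import robot
def ray(n,u,v):
    i=robot.camera_info(n); K=i["intrinsics"]; E=i["extrinsics"]
    dx=(u-K[0,2])/K[0,0]; dy=(v-K[1,2])/K[1,1]; rd=np.hypot(dx,dy); r=rd
    for _ in range(20): r=rd/(1+i["k1"]*r*r)
    s=r/rd if rd>0 else 1
    d=E[:3,:3].T@np.array([dx*s,-dy*s,-1]); o=-E[:3,:3].T@E[:3,3]
    return o,d
def onz(n,u,v,z):
    o,d=ray(n,u,v); return o+d*(z-o[2])/d[2]
def proj(n,p):
    i=robot.camera_info(n); K=i["intrinsics"]; E=i["extrinsics"]
    c=E[:3,:3]@np.array(p)+E[:3,3]; x,y=c[0]/-c[2],-c[1]/-c[2]; s=1+i["k1"]*(x*x+y*y)
    return K[0,0]*x*s+K[0,2],K[1,1]*y*s+K[1,2]
def tri(u1,v1,u2,v2):
    o,d=ray("top",u1,v1); p,e=ray("side",u2,v2)
    A=np.c_[d,-e]; t=np.linalg.lstsq(A,p-o,rcond=None)[0]
    a,b=o+d*t[0],p+e*t[1]; return (a+b)/2,np.linalg.norm(a-b)
def blobs(img,lo,hi,roi,mina=20):
    x0,y0,x1,y1=roi; h=cv2.cvtColor(img[y0:y1,x0:x1],cv2.COLOR_BGR2HSV)
    m=cv2.inRange(h,np.array(lo),np.array(hi)); cs,_=cv2.findContours(m,cv2.RETR_EXTERNAL,cv2.CHAIN_APPROX_NONE)
    out=[]
    for c in cs:
        M=cv2.moments(c)
        if M["m00"]<mina: continue
        out.append((M["m10"]/M["m00"]+x0,M["m01"]/M["m00"]+y0,M["m00"],c+[x0,y0]))
    return sorted(out,key=lambda b:-b[2])
E
python3 - <<'E'
from h import *
T=cv2.imread("pics/top0.png"); S=cv2.imread("pics/side0.png")
def rep(name,n,img,lo,hi,roi,z,mina=15):
    for b in blobs(img,lo,hi,roi,mina)[:4]:
        print(name,n,np.round(b[:3],1),np.round(onz(n,b[0],b[1],z),4), "rect",[np.round(x,1) for x in cv2.minAreaRect(b[3])])
rep("bob","top",T,(0,0,150),(60,70,255),(230,220,270,260),.026)
rep("bob","side",S,(0,0,150),(60,70,255),(355,270,400,300),.026)
rep("sml","top",T,(0,0,170),(180,80,255),(335,162,360,185),.046)
rep("sml","side",S,(0,0,150),(180,80,255),(297,193,315,207),.046)
rep("lrg","top",T,(10,40,200),(35,160,255),(375,135,402,158),.058)
rep("lrg","side",S,(10,40,170),(35,160,255),(275,163,295,180),.058)
rep("thm","top",T,(0,0,120),(180,80,255),(343,132,360,148),.024)
rep("thm","side",S,(0,0,120),(180,80,255),(265,198,280,216),.012)
rep("wax","top",T,(15,120,120),(35,255,255),(290,225,320,250),.017)
rep("wax","side",S,(12,120,100),(35,255,255),(360,230,386,260),.0085)
rep("trays","top",T,(80,5,110),(130,70,220),(165,150,330,225),.007,80)
for b in blobs(T,(80,5,110),(130,70,220),(165,150,330,225),80):
    pts=np.array([onz("top",*p[0],.012)[:2] for p in b[3]]); print(b[2], cv2.minEnclosingCircle(pts.astype(np.float32)), cv2.minAreaRect(pts.astype(np.float32)))
for b in blobs(T,(3,100,80),(14,255,255),(165,150,330,225),300):
    pts=np.array([onz("top",*p[0],.012)[:2] for p in b[3]]);print("board",b[2], cv2.minAreaRect(pts.astype(np.float32)))
b=blobs(T,(15,120,120),(35,255,255),(290,225,320,250))[0]
pts=np.array([onz("top",*p[0],.012)[:2] for p in b[3]]);print("wax", cv2.minAreaRect(pts.astype(np.float32)))
# heap
for nm,t in (("tray right corner",(274,85)),("box R",(279,110)),("box front",(252,142))): print(nm,t)
E
```

```text
bob top [248.8 239.  474.5] [0.4203 0.2052 0.026 ] rect [array([248.8, 239.3]), array([24. , 24.7]), np.float64(45.0)]
bob side [377.9 288.7 559. ] [0.4201 0.2019 0.026 ] rect [array([378., 288.]), array([22., 30.]), np.float64(90.0)]
sml top [348.4 172.6  63. ] [ 0.5845 -0.0321  0.046 ] rect [array([348.5, 172.5]), array([9., 9.]), np.float64(90.0)]
sml side [305.6 200.1  45.5] [ 0.5841 -0.0351  0.046 ] rect [array([305.5, 200. ]), array([6., 9.]), np.float64(90.0)]
lrg top [391.6 145.6 123. ] [ 0.649  -0.1323  0.058 ] rect [array([391.5, 145.5]), array([12.7, 12.7]), np.float64(45.0)]
lrg side [284.1 171.6  84. ] [ 0.6473 -0.1295  0.058 ] rect [array([284., 173.]), array([12., 12.]), np.float64(90.0)]
thm top [351.9 139.4  26.5] [ 0.668  -0.0407  0.024 ] rect [array([352. , 139.5]), array([5., 6.]), np.float64(90.0)]
thm side [271.9 207.3  54.5] [ 0.6691 -0.0428  0.012 ] rect [array([272.5, 207. ]), array([10.,  7.]), np.float64(90.0)]
wax top [304.  236.9 193.5] [0.4274 0.072  0.017 ] rect [array([304., 237.]), array([12., 18.]), np.float64(90.0)]
wax side [372.2 245.6 230.5] [0.4
[... 1290 characters left out ...]
7896957397, 0.3652871251106262), 0.01625381037592888) ((0.5737924575805664, 0.3649320900440216), (0.029614154249429703, 0.029263632372021675), 1.4611988067626953)
board 2411.5 ((0.5737351775169373, 0.30721890926361084), (0.08152493834495544, 0.1836475282907486), 1.2056176662445068)
board 2222.5 ((0.5214083194732666, 0.10914243757724762), (0.15662184357643127, 0.09061803668737411), 78.27980041503906)
board 717.0 ((0.6150729060173035, 0.101606085896492), (0.05199478194117546, 0.11614257842302322), 1.1787506341934204)
wax ((0.4268331229686737, 0.07195617258548737), (0.029455510899424553, 0.044299930334091187), 1.0781586170196533)
tray right corner (274, 85)
box R (279, 110)
box front (252, 142)
```

Run:
```python
from h import *
print("front",tri(251.6,142,262.5,256.5)); print("right",tri(279,110,232.5,223.5))
for n in("top","side"):
  i=robot.camera_info(n);E=i["extrinsics"];print(n,-E[:3,:3].T@E[:3,3])
S=cv2.imread("pics/side0.png"); cv2.imwrite("pics/sidez2.png",cv2.resize(S[195:395,60:330],None,fx=2.9,fy=2.9,interpolation=2))
```

```text
front (array([0.64441061, 0.19334171, 0.09605785]), np.float64(0.0010441720526934302))
right (array([0.71336113, 0.13043936, 0.11889595]), np.float64(0.0011725891483815387))
top [0.48179596 0.04440871 1.09030117]
side [0.4964705  0.71708182 0.68721384]
```

View pics/sidez2.png

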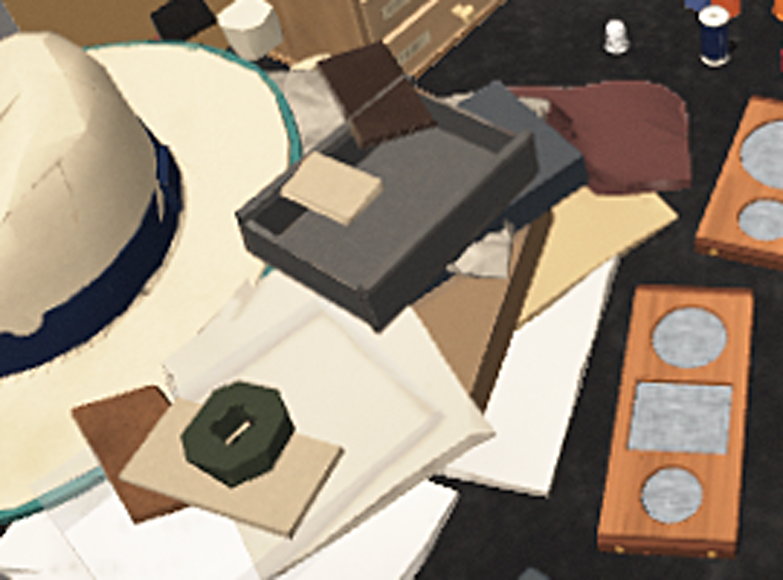

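send_rows([
  {"dx": 2.1,"dy": -2.9},
  {"dx": 2.1,"dy": -2.9},
  {"dx": 2.1,"dy": -2.9},
  {"dx": 2.1,"dy": -2.9},
  {"dx": 2.1,"dy": -2.9},
  {"dx": 2.1,"dy": -2.9},
  {"dx": 2.1,"dy": -2.9},
  {"dx": 2.1,"dy": -2.9},
  {"dx": 2.1,"dy": -2.9},
  {"dx": 2.1,"dy": -2.9},
  {"dx": 2.1,"dy": -2.9},
  {"dx": 2.1,"dy": -2.9},
  {"dx": 2.1,"dy": -2.9},
], newtons=15)

```text
schema error: expected keys wx, wy, wz, dx, dy, dz, fingers
```

send_rows([
  {"wx": 0,"wy": 0,"wz": 0,"dx": 2.1,"dy": -2.9,"dz": 0,"fingers": 0},
  {"wx": 0,"wy": 0,"wz": 0,"dx": 2.1,"dy": -2.9,"dz": 0,"fingers": 0},
  {"wx": 0,"wy": 0,"wz": 0,"dx": 2.1,"dy": -2.9,"dz": 0,"fingers": 0},
  {"wx": 0,"wy": 0,"wz": 0,"dx": 2.1,"dy": -2.9,"dz": 0,"fingers": 0},
  {"wx": 0,"wy": 0,"wz": 0,"dx": 2.1,"dy": -2.9,"dz": 0,"fingers": 0},
  {"wx": 0,"wy": 0,"wz": 0,"dx": 2.1,"dy": -2.9,"dz": 0,"fingers": 0},
  {"wx": 0,"wy": 0,"wz": 0,"dx": 2.1,"dy": -2.9,"dz": 0,"fingers": 0},
  {"wx": 0,"wy": 0,"wz": 0,"dx": 2.1,"dy": -2.9,"dz": 0,"fingers": 0},
  {"wx": 0,"wy": 0,"wz": 0,"dx": 2.1,"dy": -2.9,"dz": 0,"fingers": 0},
  {"wx": 0,"wy": 0,"wz": 0,"dx": 2.1,"dy": -2.9,"dz": 0,"fingers": 0},
  {"wx": 0,"wy": 0,"wz": 0,"dx": 2.1,"dy": -2.9,"dz": 0,"fingers": 0},
  {"wx": 0,"wy": 0,"wz": 0,"dx": 2.1,"dy": -2.9,"dz": 0,"fingers": 0},
  {"wx": 0,"wy": 0,"wz": 0,"dx": 2.1,"dy": -2.9,"dz": 0,"fingers": 0},
], newtons=15)

```text
t: 1.18
tool_pos: [0.4167, 0.1887, 0.21]
orientation: [-0.359, -3.114, 0.014]
force: [1.1, 0.9, -0.2]
opening: 0.0933
```

send_rows([
  {"wx": 0,"wy": 0,"wz": 0,"dx": 0.3,"dy": 1.4,"dz": -2,"fingers": 0},
  {"wx": 0,"wy": 0,"wz": 0,"dx": 0,"dy": 0,"dz": -3.5,"fingers": 0},
  {"wx": 0,"wy": 0,"wz": 0,"dx": 0,"dy": 0,"dz": -3.5,"fingers": 0},
  {"wx": 0,"wy": 0,"wz": 0,"dx": 0,"dy": 0,"dz": -3.5,"fingers": 0},
  {"wx": 0,"wy": 0,"wz": 0,"dx": 0,"dy": 0,"dz": -2.5,"fingers": 0},
  {"wx": 0,"wy": 0,"wz": 0,"dx": 0,"dy": 0,"dz": 0,"fingers": 0},
])

```text
t: 1.68
tool_pos: [0.4263, 0.1917, 0.0566]
orientation: [0.389, 3.117, -0.014]
force: [-1.7, -0.2, 0.0]
opening: 0.0931
```

Run:
```python
from h import *
T=robot.read_camera("top")[:,:,::-1];S=robot.read_camera("side")[:,:,::-1]
cv2.imwrite("pics/b1.png",np.hstack([cv2.resize(T[180:300,190:310],None,fx=3.3,fy=3.3),cv2.resize(S[220:340,315:435],None,fx=3.3,fy=3.3)]))
s=robot.read_state();print(s["t"],s["tool_pos"],s["orientation"],proj("top",s["tool_pos"]),proj("side",s["tool_pos"]))
```

```text
1.7833 [0.42900376 0.19284991 0.06127509] [ 0.388245    3.11182199 -0.00999868] (np.float64(251.89696337880727), np.float64(236.18491704521875)) (np.float64(374.66322717902017), np.float64(273.32188107554634))
```

View pics/b1.png

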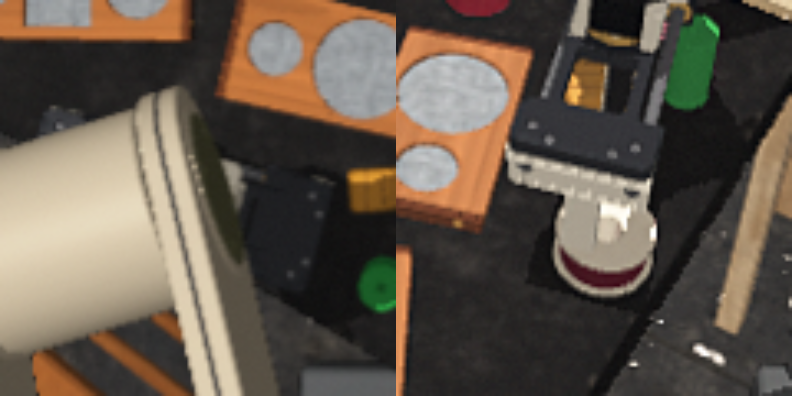

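send_rows([
  {"wx": 0,"wy": 0,"wz": 0,"dx": -0.9,"dy": 1.1,"dz": 0,"fingers": 0},
  {"wx": 0,"wy": 0,"wz": 0,"dx": 0,"dy": 0,"dz": -1,"fingers": 0},
  {"wx": 0,"wy": 0,"wz": 0,"dx": 0,"dy": 0,"dz": 0,"fingers": 0},
])

```text
t: 2.03
tool_pos: [0.4239, 0.2056, 0.0572]
orientation: [0.387, 3.104, -0.004]
force: [-0.3, -0.0, -0.2]
opening: 0.0924
```

send_rows([
  {"wx": 0,"wy": 0,"wz": 0,"dx": -0.4,"dy": -0.2,"dz": -1.5,"fingers": 0},
  {"wx": 0,"wy": 0,"wz": 0,"dx": 0,"dy": 0,"dz": -1.5,"fingers": 0},
  {"wx": 0,"wy": 0,"wz": 0,"dx": 0,"dy": 0,"dz": -0.8,"fingers": 0},
  {"wx": 0,"wy": 0,"wz": 0,"dx": 0,"dy": 0,"dz": 0,"fingers": 0},
  {"wx": 0,"wy": 0,"wz": 0,"dx": 0,"dy": 0,"dz": 0,"fingers": 0},
])

```text
t: 2.45
tool_pos: [0.4273, 0.2056, 0.0266]
orientation: [0.382, 3.092, 0.005]
force: [-0.7, 0.1, -1.3]
opening: 0.0926
```

Run:
```python
from h import *
for i in range(4):
  s=robot.read_state();print(s["t"],s["tool_pos"],s["orientation"],s["q"][:3])
```

```text
2.45 [0.42728091 0.20564895 0.02663401] [0.38196813 3.09173914 0.00506934] [ 0.34762679 -0.04681328  2.03956139]
2.45 [0.42728091 0.20564895 0.02663401] [0.38196813 3.09173914 0.00506934] [ 0.34762679 -0.04681328  2.03956139]
2.45 [0.42728091 0.20564895 0.02663401] [0.38196813 3.09173914 0.00506934] [ 0.34762679 -0.04681328  2.03956139]
2.45 [0.42728091 0.20564895 0.02663401] [0.38196813 3.09173914 0.00506934] [ 0.34762679 -0.04681328  2.03956139]
```

send_rows([
  {"wx": 0.003,"wy": 0.026,"wz": 0,"dx": -0.8,"dy": -0.2,"dz": 0,"fingers": 0},
  {"wx": 0,"wy": 0,"wz": 0,"dx": 0,"dy": 0,"dz": -1.3,"fingers": 0},
  {"wx": 0,"wy": 0,"wz": 0,"dx": 0,"dy": 0,"dz": 0,"fingers": 0},
])

```text
t: 2.7
tool_pos: [0.4205, 0.2041, 0.0168]
orientation: [0.384, 3.118, 0.008]
force: [-0.5, -0.4, -0.1]
opening: 0.093
```

send_rows([
  {"wx": 0,"wy": 0,"wz": 0,"dx": 0,"dy": 0,"dz": -0.7,"fingers": 0},
  {"wx": 0,"wy": 0,"wz": 0,"dx": 0,"dy": 0,"dz": 0,"fingers": 255},
  {"wx": 0,"wy": 0,"wz": 0,"dx": 0,"dy": 0,"dz": 0,"fingers": 255},
  {"wx": 0,"wy": 0,"wz": 0,"dx": 0,"dy": 0,"dz": 0,"fingers": 255},
  {"wx": 0,"wy": 0,"wz": 0,"dx": 0,"dy": 0,"dz": 0,"fingers": 255},
  {"wx": 0,"wy": 0,"wz": 0,"dx": 0,"dy": 0,"dz": 0,"fingers": 255},
])

```text
t: 3.2
tool_pos: [0.4219, 0.2044, 0.0125]
orientation: [0.385, 3.117, 0.01]
force: [0.1, 0.2, -0.6]
opening: 0.0643
```

send_rows([
  {"wx": 0,"wy": 0,"wz": 0,"dx": 0,"dy": 0,"dz": 0,"fingers": 255},
  {"wx": 0,"wy": 0,"wz": 0,"dx": 0,"dy": 0,"dz": 0,"fingers": 255},
  {"wx": 0,"wy": 0,"wz": 0,"dx": 0,"dy": 0,"dz": 0,"fingers": 255},
])

```text
t: 3.45
tool_pos: [0.4221, 0.2045, 0.0129]
orientation: [0.384, 3.117, 0.01]
force: [0.3, -0.7, -0.9]
opening: 0.0592
```

send_rows([
  {"wx": 0,"wy": 0,"wz": 0,"dx": 0,"dy": 0,"dz": 2,"fingers": 255},
  {"wx": 0,"wy": 0,"wz": 0,"dx": 0,"dy": 0,"dz": 3,"fingers": 255},
  {"wx": 0,"wy": 0,"wz": 0,"dx": 1,"dy": -1.2,"dz": 2,"fingers": 255},
  {"wx": 0,"wy": 0,"wz": 0,"dx": 2,"dy": -2.5,"dz": 0,"fingers": 255},
  {"wx": 0,"wy": 0,"wz": 0,"dx": 2,"dy": -2.5,"dz": 0,"fingers": 255},
  {"wx": 0,"wy": 0,"wz": 0,"dx": 2,"dy": -2.5,"dz": 0,"fingers": 255},
  {"wx": 0,"wy": 0,"wz": 0,"dx": 1.5,"dy": -2,"dz": 0,"fingers": 255},
  {"wx": 0,"wy": 0,"wz": 0,"dx": 0.5,"dy": -1,"dz": 0,"fingers": 255},
  {"wx": 0,"wy": 0,"wz": 0,"dx": 0,"dy": 0,"dz": 0,"fingers": 255},
])

```text
t: 4.2
tool_pos: [0.5134, 0.0826, 0.0865]
orientation: [0.377, 3.118, 0.008]
force: [-0.1, -0.7, -0.8]
opening: 0.0597
```

send_rows([
  {"wx": 0,"wy": 0,"wz": 0,"dx": 0.2,"dy": 0.2,"dz": -1.5,"fingers": 255},
  {"wx": 0,"wy": 0,"wz": 0,"dx": 0,"dy": 0,"dz": -2,"fingers": 255},
  {"wx": 0,"wy": 0,"wz": 0,"dx": 0,"dy": 0,"dz": -1.3,"fingers": 255},
  {"wx": 0,"wy": 0,"wz": 0,"dx": 0,"dy": 0,"dz": 0,"fingers": 255},
  {"wx": 0,"wy": 0,"wz": 0,"dx": 0,"dy": 0,"dz": 0,"fingers": 255},
])

```text
t: 4.62
tool_pos: [0.5131, 0.0876, 0.0371]
orientation: [-0.38, -3.118, -0.011]
force: [0.1, -0.3, 0.1]
opening: 0.0596
```

Run:
```python
from h import *
S=robot.read_camera("side")[:,:,::-1]
cv2.imwrite("pics/b2.png",cv2.resize(S[170:320,270:420],None,fx=4,fy=4))
s=robot.read_state();print(s["t"],s["tool_pos"],s["orientation"])
```

```text
4.6667 [0.51293708 0.0876314  0.0370954 ] [-0.37966581 -3.11776554 -0.01066733]
```

View pics/b2.png

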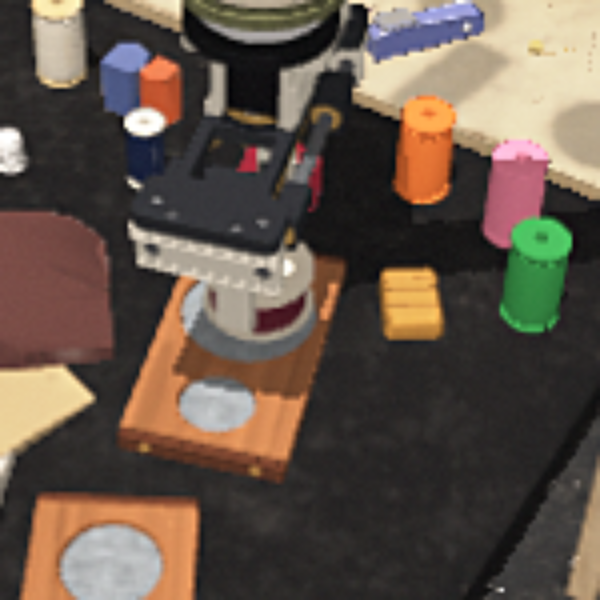

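send_rows([
  {"wx": 0,"wy": 0,"wz": 0,"dx": 0.4,"dy": -0.3,"dz": 0,"fingers": 255},
  {"wx": 0,"wy": 0,"wz": 0,"dx": 0,"dy": 0,"dz": -0.8,"fingers": 255},
  {"wx": 0,"wy": 0,"wz": 0,"dx": 0,"dy": 0,"dz": -0.5,"fingers": 255},
  {"wx": 0,"wy": 0,"wz": 0,"dx": 0,"dy": 0,"dz": 0,"fingers": 255},
])

```text
t: 5.0
tool_pos: [0.5188, 0.0859, 0.0262]
orientation: [0.377, 3.115, 0.012]
force: [-1.0, -0.6, -0.7]
opening: 0.0596
```

send_rows([
  {"wx": 0,"wy": 0,"wz": 0,"dx": -0.2,"dy": -0.1,"dz": -0.5,"fingers": 255},
  {"wx": 0,"wy": 0,"wz": 0,"dx": 0,"dy": 0,"dz": -0.2,"fingers": 255},
  {"wx": 0,"wy": 0,"wz": 0,"dx": 0,"dy": 0,"dz": 0,"fingers": 255},
])

```text
t: 5.25
tool_pos: [0.5172, 0.0848, 0.0195]
orientation: [0.377, 3.115, 0.013]
force: [0.3, 1.3, 4.5]
opening: 0.0597
```

send_rows([
  {"wx": 0,"wy": 0,"wz": 0,"dx": 0,"dy": 0,"dz": 0,"fingers": 40},
  {"wx": 0,"wy": 0,"wz": 0,"dx": 0,"dy": 0,"dz": 0,"fingers": 40},
  {"wx": 0,"wy": 0,"wz": 0,"dx": 0,"dy": 0,"dz": 0,"fingers": 40},
  {"wx": 0,"wy": 0,"wz": 0,"dx": 0,"dy": 0,"dz": 0,"fingers": 40},
  {"wx": 0,"wy": 0,"wz": 0,"dx": 0,"dy": 0,"dz": 1,"fingers": 40},
  {"wx": 0,"wy": 0,"wz": 0,"dx": 0,"dy": 0,"dz": 3,"fingers": 40},
  {"wx": 0,"wy": 0,"wz": 0,"dx": 0,"dy": 0,"dz": 3,"fingers": 40},
  {"wx": 0,"wy": 0,"wz": 0,"dx": 0,"dy": 0,"dz": 2,"fingers": 40},
])

```text
t: 5.92
tool_pos: [0.511, 0.0841, 0.1073]
orientation: [-0.377, -3.11, -0.009]
force: [0.9, -0.6, 0.9]
opening: 0.0784
```

send_rows([
  {"wx": 0,"wy": 0,"wz": -0.115,"dx": 1.6,"dy": -1.6,"dz": 0,"fingers": 100},
  {"wx": 0,"wy": 0,"wz": -0.115,"dx": 1.5,"dy": -2,"dz": 0,"fingers": 100},
  {"wx": 0,"wy": 0,"wz": -0.115,"dx": 1.2,"dy": -2,"dz": 0,"fingers": 100},
  {"wx": 0,"wy": 0,"wz": -0.115,"dx": 1.1,"dy": -2,"dz": 0,"fingers": 100},
  {"wx": 0,"wy": 0,"wz": -0.115,"dx": 1,"dy": -2,"dz": 0,"fingers": 100},
  {"wx": 0,"wy": 0,"wz": -0.115,"dx": 0.5,"dy": -1.5,"dz": 0,"fingers": 100},
  {"wx": 0,"wy": 0,"wz": -0.115,"dx": 0,"dy": -0.5,"dz": 0,"fingers": 100},
  {"wx": 0,"wy": 0,"wz": 0,"dx": 0,"dy": 0,"dz": 0,"fingers": 100},
])

```text
t: 6.58
tool_pos: [0.589, -0.0367, 0.1238]
orientation: [1.61, 2.681, 0.015]
force: [-0.3, 0.4, 0.5]
opening: 0.0562
```

```bash
cat >> h.py <<'E'
def corr(tx,ty):
    from scipy.spatial.transform import Rotation as R
    s=robot.read_state(); r=R.from_rotvec(s["orientation"]); z=r.as_matrix()[:,2]; y=r.as_matrix()[:,1]
    c=np.cross(z,[0,0,-1])
    print("t",round(s["t"],2),"pos",np.round(s["tool_pos"],4),"d cm",np.round((np.array([tx,ty])-s["tool_pos"][:2])*100,2),"level wx,wy",np.round(c[:2],3),"jaw deg",round(np.degrees(np.arctan2(y[1],y[0])),1),"open",round(s["opening"],4),"q6",np.round(s["q"][5],2),"F",np.round(s["force"],1))
E
python3 - <<'E'
from h import *
corr(.5843,-.0335)
T=robot.read_camera("top")[:,:,::-1];S=robot.read_camera("side")[:,:,::-1]
cv2.imwrite("pics/s1.png",np.hstack([cv2.resize(T[120:240,230:350],None,fx=3.3,fy=3.3),cv2.resize(S[150:270,250:370],None,fx=3.3,fy=3.3)]))
E
```

```text
t 6.58 pos [ 0.589  -0.0367  0.1238] d cm [-0.47  0.32] level wx,wy [-0.001  0.017] jaw deg 28.0 open 0.0562 q6 -0.64 F [-0.3  0.4  0.5]
```

View pics/s1.png

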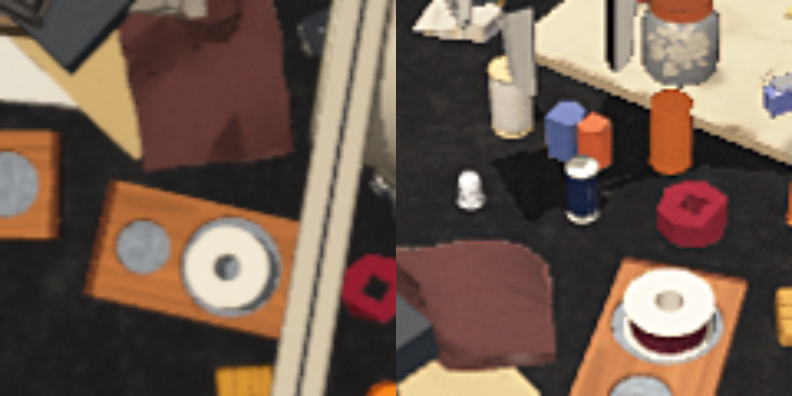

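send_rows([
  {"wx": 0,"wy": 0.017,"wz": 0,"dx": -0.5,"dy": 0.3,"dz": 0,"fingers": 100},
  {"wx": 0,"wy": 0,"wz": 0,"dx": 0,"dy": 0,"dz": -2.5,"fingers": 100},
  {"wx": 0,"wy": 0,"wz": 0,"dx": 0,"dy": 0,"dz": -2,"fingers": 100},
  {"wx": 0,"wy": 0,"wz": 0,"dx": 0,"dy": 0,"dz": 0,"fingers": 100},
  {"wx": 0,"wy": 0,"wz": 0,"dx": 0,"dy": 0,"dz": 0,"fingers": 100},
])

```text
t: 7.1
tool_pos: [0.5828, -0.0281, 0.0804]
orientation: [-1.576, -2.715, -0.002]
force: [0.3, 0.2, -0.2]
opening: 0.0563
```

Run:
```python
from h import *
corr(.5843,-.0335)
S=robot.read_camera("side")[:,:,::-1]
cv2.imwrite("pics/s2.png",cv2.resize(S[150:270,250:370],None,fx=4,fy=4))
```

```text
t 7.1 pos [ 0.5828 -0.0281  0.0804] d cm [ 0.15 -0.54] level wx,wy [-0.003 -0.001] jaw deg 29.7 open 0.0563 q6 -0.66 F [ 0.3  0.2 -0.2]
```

View pics/s2.png

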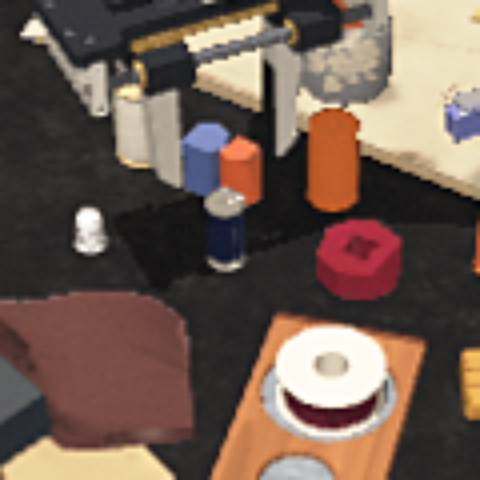

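send_rows([
  {"wx": 0,"wy": 0,"wz": 0,"dx": 0.2,"dy": -0.6,"dz": 0,"fingers": 100},
  {"wx": 0,"wy": 0,"wz": 0,"dx": 0,"dy": 0,"dz": -1,"fingers": 100},
  {"wx": 0,"wy": 0,"wz": 0,"dx": 0,"dy": 0,"dz": -1,"fingers": 100},
  {"wx": 0,"wy": 0,"wz": 0,"dx": 0,"dy": 0,"dz": 0,"fingers": 100},
])

```text
t: 7.48
tool_pos: [0.587, -0.034, 0.0629]
orientation: [1.571, 2.718, 0.005]
force: [0.3, 0.2, -0.1]
opening: 0.0564
```

Run:
```python
from h import *
corr(.5843,-.0335)
S=robot.read_camera("side")[:,:,::-1]
cv2.imwrite("pics/s3.png",cv2.resize(S[150:270,250:370],None,fx=4,fy=4))
```

```text
t 7.48 pos [ 0.587  -0.034   0.0629] d cm [-0.27  0.05] level wx,wy [-0.002  0.003] jaw deg 29.9 open 0.0564 q6 -0.67 F [ 0.3  0.2 -0.1]
```

View pics/s3.png

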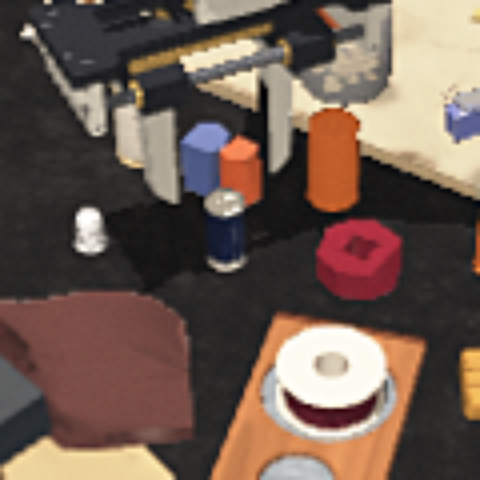

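send_rows([
  {"wx": 0,"wy": 0,"wz": 0,"dx": -0.3,"dy": 0,"dz": -1,"fingers": 100},
  {"wx": 0,"wy": 0,"wz": 0,"dx": 0,"dy": 0,"dz": -1.4,"fingers": 100},
  {"wx": 0,"wy": 0,"wz": 0,"dx": 0,"dy": 0,"dz": -1.2,"fingers": 100},
  {"wx": 0,"wy": 0,"wz": 0,"dx": 0,"dy": 0,"dz": 0,"fingers": 100},
])

```text
t: 7.87
tool_pos: [0.5846, -0.0344, 0.0261]
orientation: [1.57, 2.716, 0.007]
force: [0.8, 0.4, -1.2]
opening: 0.0563
```

send_rows([
  {"wx": 0,"wy": 0,"wz": 0,"dx": 0,"dy": 0,"dz": 0,"fingers": 255},
  {"wx": 0,"wy": 0,"wz": 0,"dx": 0,"dy": 0,"dz": 0,"fingers": 255},
  {"wx": 0,"wy": 0,"wz": 0,"dx": 0,"dy": 0,"dz": 0,"fingers": 255},
  {"wx": 0,"wy": 0,"wz": 0,"dx": 0,"dy": 0,"dz": 0,"fingers": 255},
  {"wx": 0,"wy": 0,"wz": 0,"dx": 0,"dy": 0,"dz": 0,"fingers": 255},
  {"wx": 0,"wy": 0,"wz": 0,"dx": 0,"dy": 0,"dz": 0,"fingers": 255},
  {"wx": 0,"wy": 0,"wz": 0,"dx": 0,"dy": 0,"dz": 0,"fingers": 255},
])

```text
t: 8.45
tool_pos: [0.585, -0.0345, 0.027]
orientation: [1.57, 2.715, 0.007]
force: [-0.3, 0.3, -1.2]
opening: 0.023
```

send_rows([
  {"wx": 0,"wy": 0,"wz": 0,"dx": 0,"dy": 0,"dz": 2.5,"fingers": 255},
  {"wx": 0,"wy": 0,"wz": 0,"dx": 0,"dy": 0,"dz": 3,"fingers": 255},
  {"wx": 0,"wy": 0,"wz": 0,"dx": -0.5,"dy": 1.4,"dz": 2,"fingers": 255},
  {"wx": 0,"wy": 0,"wz": 0,"dx": -0.8,"dy": 2.7,"dz": 0,"fingers": 255},
  {"wx": 0,"wy": 0,"wz": 0,"dx": -0.8,"dy": 2.7,"dz": 0,"fingers": 255},
  {"wx": 0,"wy": 0,"wz": 0,"dx": -0.8,"dy": 2.7,"dz": 0,"fingers": 255},
  {"wx": 0,"wy": 0,"wz": 0,"dx": -0.8,"dy": 2.7,"dz": 0,"fingers": 255},
  {"wx": 0,"wy": 0,"wz": 0,"dx": -0.8,"dy": 2.7,"dz": 0,"fingers": 255},
  {"wx": 0,"wy": 0,"wz": 0,"dx": -0.5,"dy": 2,"dz": 0,"fingers": 255},
  {"wx": 0,"wy": 0,"wz": 0,"dx": -0.2,"dy": 1,"dz": 0,"fingers": 255},
  {"wx": 0,"wy": 0,"wz": 0,"dx": 0,"dy": 0,"dz": 0,"fingers": 255},
])

```text
t: 9.37
tool_pos: [0.5315, 0.1505, 0.1093]
orientation: [1.573, 2.707, 0.014]
force: [0.6, -0.2, 0.2]
opening: 0.0231
```

Run:
```python
from h import *
corr(.530,.1495)
```

```text
t 9.37 pos [0.5315 0.1505 0.1093] d cm [-0.15 -0.1 ] level wx,wy [-0.003  0.013] jaw deg 29.7 open 0.0231 q6 -0.34 F [ 0.6 -0.2  0.2]
```

Very close; descend part way and look.

send_rows([
  {"wx": -0.003,"wy": 0.013,"wz": 0,"dx": -0.2,"dy": -0.2,"dz": -1.5,"fingers": 255},
  {"wx": 0,"wy": 0,"wz": 0,"dx": 0,"dy": 0,"dz": -2,"fingers": 255},
  {"wx": 0,"wy": 0,"wz": 0,"dx": 0,"dy": 0,"dz": -1.5,"fingers": 255},
  {"wx": 0,"wy": 0,"wz": 0,"dx": 0,"dy": 0,"dz": 0,"fingers": 255},
  {"wx": 0,"wy": 0,"wz": 0,"dx": 0,"dy": 0,"dz": 0,"fingers": 255},
])

```text
t: 9.78
tool_pos: [0.5308, 0.1436, 0.0555]
orientation: [1.579, 2.715, -0.004]
force: [-0.2, -0.2, 0.0]
opening: 0.023
```

Run:
```python
from h import *
corr(.530,.1495)
S=robot.read_camera("side")[:,:,::-1]
cv2.imwrite("pics/s4.png",cv2.resize(S[180:300,260:380],None,fx=4,fy=4))
```

```text
t 9.78 pos [0.5308 0.1436 0.0555] d cm [-0.08  0.59] level wx,wy [ 0.003 -0.   ] jaw deg 29.6 open 0.023 q6 -0.34 F [-0.2 -0.2  0. ]
```

View pics/s4.png

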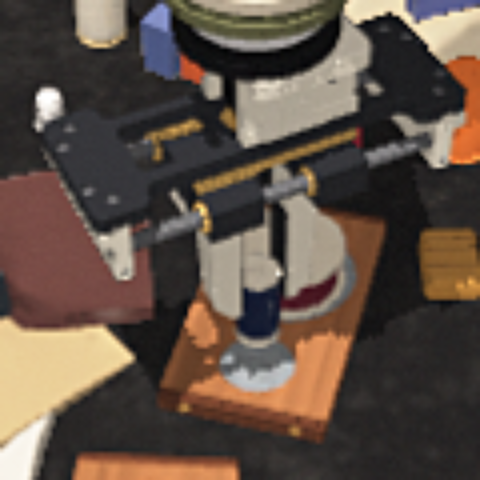

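send_rows([
  {"wx": 0,"wy": 0,"wz": 0,"dx": -0.1,"dy": 0.6,"dz": 0,"fingers": 255},
  {"wx": 0,"wy": 0,"wz": 0,"dx": 0,"dy": 0,"dz": -0.9,"fingers": 255},
  {"wx": 0,"wy": 0,"wz": 0,"dx": 0,"dy": 0,"dz": -0.7,"fingers": 255},
  {"wx": 0,"wy": 0,"wz": 0,"dx": 0,"dy": 0,"dz": 0,"fingers": 255},
])

```text
t: 10.17
tool_pos: [0.5315, 0.1487, 0.0401]
orientation: [1.581, 2.711, -0.002]
force: [-0.3, -0.5, -0.6]
opening: 0.0232
```

send_rows([
  {"wx": 0,"wy": 0,"wz": 0,"dx": -0.1,"dy": 0.1,"dz": -0.4,"fingers": 255},
  {"wx": 0,"wy": 0,"wz": 0,"dx": 0,"dy": 0,"dz": -0.2,"fingers": 255},
  {"wx": 0,"wy": 0,"wz": 0,"dx": 0,"dy": 0,"dz": 0,"fingers": 255},
])

```text
t: 10.42
tool_pos: [0.5306, 0.1499, 0.0336]
orientation: [1.58, 2.711, -0.002]
force: [-0.3, -0.2, -0.4]
opening: 0.0229
```

send_rows([
  {"wx": 0,"wy": 0,"wz": 0,"dx": 0,"dy": 0,"dz": -0.15,"fingers": 255},
  {"wx": 0,"wy": 0,"wz": 0,"dx": 0,"dy": 0,"dz": 0,"fingers": 255},
])

```text
t: 10.58
tool_pos: [0.5314, 0.15, 0.0338]
orientation: [1.579, 2.71, -0.001]
force: [0.3, 0.0, -0.7]
opening: 0.0227
```

send_rows([
  {"wx": 0,"wy": 0,"wz": 0,"dx": 0,"dy": 0,"dz": -0.3,"fingers": 255},
  {"wx": 0,"wy": 0,"wz": 0,"dx": 0,"dy": 0,"dz": 0,"fingers": 255},
])

```text
t: 10.75
tool_pos: [0.5326, 0.1501, 0.033]
orientation: [1.578, 2.709, 0.001]
force: [0.6, -0.1, -1.0]
opening: 0.023
```

send_rows([
  {"wx": 0,"wy": 0,"wz": 0,"dx": -0.1,"dy": 0,"dz": -0.2,"fingers": 255},
  {"wx": 0,"wy": 0,"wz": 0,"dx": 0,"dy": 0,"dz": 0,"fingers": 120},
  {"wx": 0,"wy": 0,"wz": 0,"dx": 0,"dy": 0,"dz": 0,"fingers": 120},
  {"wx": 0,"wy": 0,"wz": 0,"dx": 0,"dy": 0,"dz": 0,"fingers": 120},
  {"wx": 0,"wy": 0,"wz": 0,"dx": 0,"dy": 0,"dz": 0,"fingers": 120},
  {"wx": 0,"wy": 0,"wz": 0,"dx": 0,"dy": 0,"dz": 0,"fingers": 120},
  {"wx": 0,"wy": 0,"wz": 0,"dx": 0,"dy": 0,"dz": 2,"fingers": 120},
  {"wx": 0,"wy": 0,"wz": 0,"dx": 0,"dy": 0,"dz": 3,"fingers": 120},
  {"wx": 0,"wy": 0,"wz": 0,"dx": 0,"dy": 0,"dz": 3,"fingers": 120},
  {"wx": 0,"wy": 0,"wz": 0,"dx": 0,"dy": 0,"dz": 2,"fingers": 120},
])

```text
t: 11.58
tool_pos: [0.5254, 0.1491, 0.1262]
orientation: [-1.579, -2.712, 0.013]
force: [0.7, -0.0, 0.6]
opening: 0.0492
```

send_rows([
  {"wx": 0,"wy": 0,"wz": 0.095,"dx": 0.6,"dy": -1.5,"dz": 0.5,"fingers": 80},
  {"wx": 0,"wy": 0,"wz": 0.095,"dx": 1.1,"dy": -2.5,"dz": 0.5,"fingers": 80},
  {"wx": 0,"wy": 0,"wz": 0.095,"dx": 1.1,"dy": -2.5,"dz": 0.5,"fingers": 80},
  {"wx": 0,"wy": 0,"wz": 0.095,"dx": 1.1,"dy": -2.5,"dz": 0.5,"fingers": 80},
  {"wx": 0,"wy": 0,"wz": 0.095,"dx": 1.1,"dy": -2.5,"dz": 0,"fingers": 80},
  {"wx": 0,"wy": 0,"wz": 0.095,"dx": 1.1,"dy": -2.5,"dz": 0,"fingers": 80},
  {"wx": 0,"wy": 0,"wz": 0.095,"dx": 1.1,"dy": -2.5,"dz": 0,"fingers": 80},
  {"wx": 0,"wy": 0,"wz": 0.095,"dx": 1.1,"dy": -2.5,"dz": 0,"fingers": 80},
  {"wx": 0,"wy": 0,"wz": 0.095,"dx": 1.1,"dy": -2.5,"dz": 0,"fingers": 80},
  {"wx": 0,"wy": 0,"wz": 0.095,"dx": 1.1,"dy": -2.5,"dz": 0,"fingers": 80},
  {"wx": 0,"wy": 0,"wz": 0.095,"dx": 1.1,"dy": -2.2,"dz": 0,"fingers": 80},
  {"wx": 0,"wy": 0,"wz": 0,"dx": 0.3,"dy": -1,"dz": 0,"fingers": 80},
  {"wx": 0,"wy": 0,"wz": 0,"dx": 0,"dy": 0,"dz": 0,"fingers": 80},
])

```text
t: 12.67
tool_pos: [0.6501, -0.1341, 0.1525]
orientation: [-0.069, 3.137, -0.0]
force: [-0.1, 0.4, 0.4]
opening: 0.0636
```

Run:
```python
from h import *
corr(.648,-.131)
T=robot.read_camera("top")[:,:,::-1];S=robot.read_camera("side")[:,:,::-1]
cv2.imwrite("pics/l1.png",np.hstack([cv2.resize(T[120:240,230:350],None,fx=3.3,fy=3.3),cv2.resize(S[130:250,210:330],None,fx=3.3,fy=3.3)]))
print(onz("top",388,103,0),onz("top",388,103,.05))
```

```text
t 12.67 pos [ 0.6501 -0.1341  0.1525] d cm [-0.21  0.31] level wx,wy [0.    0.004] jaw deg 92.5 open 0.0636 q6 -1.9 F [-0.1  0.4  0.4]
[ 0.76517153 -0.13135163  0.        ] [ 0.75217624 -0.12329146  0.05      ]
```

View pics/l1.png

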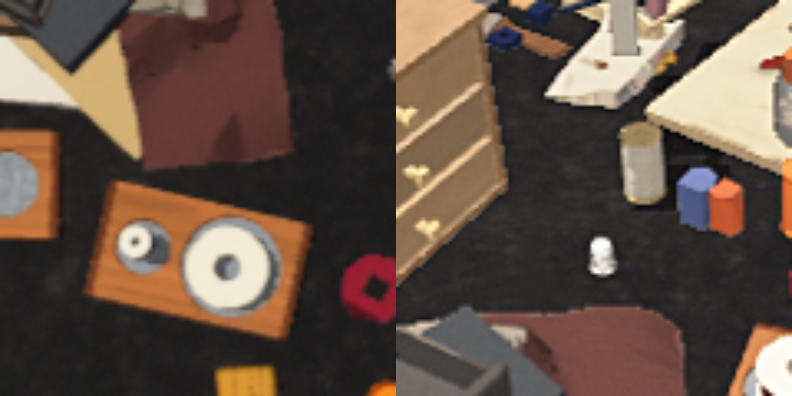

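send_rows([
  {"wx": 0,"wy": 0,"wz": 0,"dx": -0.2,"dy": 0.3,"dz": -1.5,"fingers": 80},
  {"wx": 0,"wy": 0,"wz": 0,"dx": 0,"dy": 0,"dz": -2.5,"fingers": 80},
  {"wx": 0,"wy": 0,"wz": 0,"dx": 0,"dy": 0,"dz": -2,"fingers": 80},
  {"wx": 0,"wy": 0,"wz": 0,"dx": 0,"dy": 0,"dz": 0,"fingers": 80},
  {"wx": 0,"wy": 0,"wz": 0,"dx": 0,"dy": 0,"dz": 0,"fingers": 80},
])

```text
t: 13.18
tool_pos: [0.6468, -0.1204, 0.0932]
orientation: [-0.063, 3.135, 0.004]
force: [-0.5, 0.4, 0.8]
opening: 0.0638
```

Run:
```python
from h import *
corr(.648,-.131)
S=robot.read_camera("side")[:,:,::-1]
cv2.imwrite("pics/l2.png",cv2.resize(S[110:230,230:350],None,fx=4,fy=4))
```

```text
t 13.18 pos [ 0.6468 -0.1204  0.0932] d cm [ 0.12 -1.06] level wx,wy [-0.002  0.006] jaw deg 92.3 open 0.0638 q6 -1.88 F [-0.5  0.4  0.8]
```

View pics/l2.png

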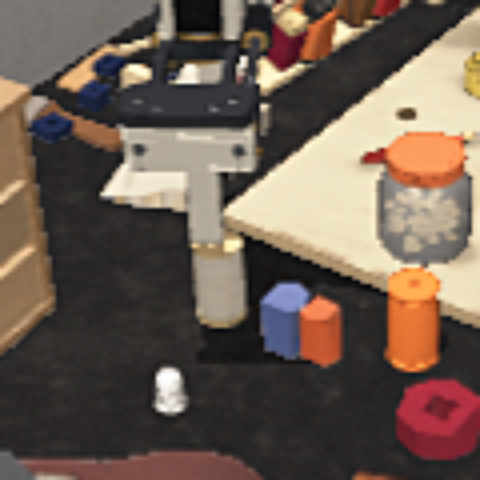

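send_rows([
  {"wx": 0,"wy": 0,"wz": 0,"dx": 0.1,"dy": -1,"dz": 0,"fingers": 80},
  {"wx": 0,"wy": 0,"wz": 0,"dx": 0,"dy": 0,"dz": -1,"fingers": 80},
  {"wx": 0,"wy": 0,"wz": 0,"dx": 0,"dy": 0,"dz": 0,"fingers": 80},
])

```text
t: 13.48
tool_pos: [0.6494, -0.1298, 0.0865]
orientation: [-0.065, 3.131, 0.002]
force: [-1.2, -0.1, -1.0]
opening: 0.0638
```

send_rows([
  {"wx": 0,"wy": 0.006,"wz": 0,"dx": -0.2,"dy": -0.1,"dz": -1.5,"fingers": 80},
  {"wx": 0,"wy": 0,"wz": 0,"dx": 0,"dy": 0,"dz": -1.8,"fingers": 80},
  {"wx": 0,"wy": 0,"wz": 0,"dx": 0,"dy": 0,"dz": -1.5,"fingers": 80},
  {"wx": 0,"wy": 0,"wz": 0,"dx": 0,"dy": 0,"dz": -0.5,"fingers": 80},
  {"wx": 0,"wy": 0,"wz": 0,"dx": 0,"dy": 0,"dz": 0,"fingers": 80},
])

```text
t: 13.9
tool_pos: [0.649, -0.1328, 0.0321]
orientation: [-0.061, 3.132, -0.0]
force: [-0.4, 0.1, -0.1]
opening: 0.064
```

send_rows([
  {"wx": 0,"wy": 0,"wz": 0,"dx": 0,"dy": 0,"dz": 0,"fingers": 255},
  {"wx": 0,"wy": 0,"wz": 0,"dx": 0,"dy": 0,"dz": 0,"fingers": 255},
  {"wx": 0,"wy": 0,"wz": 0,"dx": 0,"dy": 0,"dz": 0,"fingers": 255},
  {"wx": 0,"wy": 0,"wz": 0,"dx": 0,"dy": 0,"dz": 0,"fingers": 255},
  {"wx": 0,"wy": 0,"wz": 0,"dx": 0,"dy": 0,"dz": 0,"fingers": 255},
  {"wx": 0,"wy": 0,"wz": 0,"dx": 0,"dy": 0,"dz": 0,"fingers": 255},
  {"wx": 0,"wy": 0,"wz": 0,"dx": 0,"dy": 0,"dz": 0,"fingers": 255},
])

```text
t: 14.48
tool_pos: [0.6507, -0.1335, 0.0351]
orientation: [-0.06, 3.129, -0.002]
force: [0.0, -0.8, -0.5]
opening: 0.0324
```

send_rows([
  {"wx": 0,"wy": 0.012,"wz": 0,"dx": 0,"dy": 0,"dz": 2,"fingers": 255},
  {"wx": 0,"wy": 0,"wz": 0,"dx": 0,"dy": 0,"dz": 3,"fingers": 255},
  {"wx": 0,"wy": 0,"wz": 0,"dx": 0,"dy": 0,"dz": 3,"fingers": 255},
  {"wx": 0,"wy": 0,"wz": 0,"dx": -1.2,"dy": 1,"dz": 2,"fingers": 255},
  {"wx": 0,"wy": 0,"wz": 0,"dx": -1.2,"dy": 2.5,"dz": 0,"fingers": 255},
  {"wx": 0,"wy": 0,"wz": 0,"dx": -1.2,"dy": 3,"dz": 0,"fingers": 255},
  {"wx": 0,"wy": 0,"wz": 0,"dx": -1.2,"dy": 3,"dz": 0,"fingers": 255},
  {"wx": 0,"wy": 0,"wz": 0,"dx": -1.2,"dy": 3,"dz": 0,"fingers": 255},
  {"wx": 0,"wy": 0,"wz": 0,"dx": -1.2,"dy": 3,"dz": 0,"fingers": 255},
  {"wx": 0,"wy": 0,"wz": 0,"dx": -0.5,"dy": 3,"dz": 0,"fingers": 255},
  {"wx": 0,"wy": 0,"wz": 0,"dx": 0,"dy": 3,"dz": 0,"fingers": 255},
  {"wx": 0,"wy": 0,"wz": 0,"dx": 0,"dy": 3,"dz": 0,"fingers": 255},
  {"wx": 0,"wy": 0,"wz": 0,"dx": 0,"dy": 3,"dz": 0,"fingers": 255},
  {"wx": 0,"wy": 0,"wz": 0,"dx": 0,"dy": 3,"dz": 0,"fingers": 255},
  {"wx": 0,"wy": 0,"wz": 0,"dx": 0,"dy": 3,"dz": 0,"fingers": 255},
  {"wx": 0,"wy": 0,"wz": 0,"dx": 0,"dy": 2,"dz": 0,"fingers": 255},
  {"wx": 0,"wy": 0,"wz": 0,"dx": 0,"dy": 0.5,"dz": 0,"fingers": 255},
  {"wx": 0,"wy": 0,"wz": 0,"dx": 0,"dy": 0,"dz": 0,"fingers": 255},
])

```text
t: 15.98
tool_pos: [0.5678, 0.2415, 0.1457]
orientation: [-0.055, 3.131, -0.0]
force: [1.0, -0.4, -0.1]
opening: 0.0317
```

Run:
```python
from h import *
corr(.575,.2515)
```

```text
t 15.98 pos [0.5678 0.2415 0.1457] d cm [0.72 1.  ] level wx,wy [-0.    0.01] jaw deg 92.0 open 0.0317 q6 -1.28 F [ 1.  -0.4 -0.1]
```

send_rows([
  {"wx": 0,"wy": 0.01,"wz": 0,"dx": 0.7,"dy": 1,"dz": 0,"fingers": 255},
  {"wx": 0,"wy": 0,"wz": 0,"dx": 0,"dy": 0,"dz": -2.5,"fingers": 255},
  {"wx": 0,"wy": 0,"wz": 0,"dx": 0,"dy": 0,"dz": -2.5,"fingers": 255},
  {"wx": 0,"wy": 0,"wz": 0,"dx": 0,"dy": 0,"dz": -1.5,"fingers": 255},
  {"wx": 0,"wy": 0,"wz": 0,"dx": 0,"dy": 0,"dz": 0,"fingers": 255},
  {"wx": 0,"wy": 0,"wz": 0,"dx": 0,"dy": 0,"dz": 0,"fingers": 255},
])

```text
t: 16.48
tool_pos: [0.5774, 0.2464, 0.0814]
orientation: [-0.052, 3.137, -0.002]
force: [-0.1, 0.1, 0.1]
opening: 0.0319
```

Run:
```python
from h import *
corr(.575,.2515)
S=robot.read_camera("side")[:,:,::-1]
cv2.imwrite("pics/l3.png",cv2.resize(S[230:390,220:380],None,fx=3.7,fy=3.7))
```

```text
t 16.48 pos [0.5774 0.2464 0.0814] d cm [-0.24  0.51] level wx,wy [0.001 0.004] jaw deg 91.9 open 0.0319 q6 -1.28 F [-0.1  0.1  0.1]
```

View pics/l3.png

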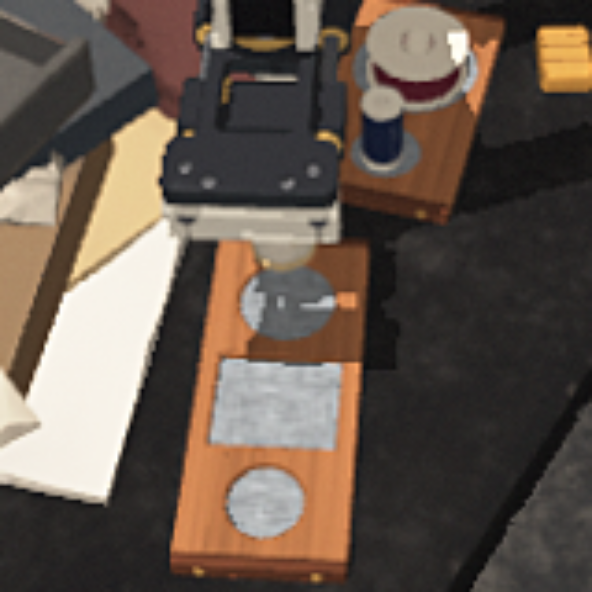

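send_rows([
  {"wx": 0,"wy": 0.004,"wz": 0,"dx": -0.3,"dy": 0.5,"dz": 0,"fingers": 255},
  {"wx": 0,"wy": 0,"wz": 0,"dx": 0,"dy": 0,"dz": -1.2,"fingers": 255},
  {"wx": 0,"wy": 0,"wz": 0,"dx": 0,"dy": 0,"dz": -1,"fingers": 255},
  {"wx": 0,"wy": 0,"wz": 0,"dx": 0,"dy": 0,"dz": -0.5,"fingers": 255},
  {"wx": 0,"wy": 0,"wz": 0,"dx": 0,"dy": 0,"dz": 0,"fingers": 255},
])

```text
t: 16.95
tool_pos: [0.5772, 0.2512, 0.0571]
orientation: [-0.049, 3.135, 0.002]
force: [0.0, 0.1, 0.0]
opening: 0.0323
```

Run:
```python
from h import *
corr(.575,.2515)
```

```text
t 16.95 pos [0.5772 0.2512 0.0571] d cm [-0.22  0.03] level wx,wy [-0.001  0.007] jaw deg 91.8 open 0.0323 q6 -1.27 F [0.  0.1 0. ]
```

send_rows([
  {"wx": 0,"wy": 0.007,"wz": 0,"dx": -0.3,"dy": 0,"dz": -0.6,"fingers": 255},
  {"wx": 0,"wy": 0,"wz": 0,"dx": 0,"dy": 0,"dz": -0.6,"fingers": 255},
  {"wx": 0,"wy": 0,"wz": 0,"dx": 0,"dy": 0,"dz": -0.3,"fingers": 255},
  {"wx": 0,"wy": 0,"wz": 0,"dx": 0,"dy": 0,"dz": 0,"fingers": 255},
])

```text
t: 17.28
tool_pos: [0.5741, 0.2514, 0.0409]
orientation: [0.05, -3.141, -0.002]
force: [-0.2, -1.4, 2.0]
opening: 0.0321
```

send_rows([
  {"wx": 0,"wy": 0,"wz": 0,"dx": 0,"dy": 0,"dz": 0,"fingers": 110},
  {"wx": 0,"wy": 0,"wz": 0,"dx": 0,"dy": 0,"dz": 0,"fingers": 110},
  {"wx": 0,"wy": 0,"wz": 0,"dx": 0,"dy": 0,"dz": 0,"fingers": 110},
  {"wx": 0,"wy": 0,"wz": 0,"dx": 0,"dy": 0,"dz": 0,"fingers": 110},
  {"wx": 0,"wy": 0,"wz": 0,"dx": 0,"dy": 0,"dz": 0,"fingers": 110},
  {"wx": 0,"wy": 0,"wz": 0,"dx": 0,"dy": 0,"dz": 2,"fingers": 110},
  {"wx": 0,"wy": 0,"wz": 0,"dx": 0,"dy": 0,"dz": 3,"fingers": 110},
  {"wx": 0,"wy": 0,"wz": 0,"dx": 0,"dy": 0,"dz": 3,"fingers": 110},
  {"wx": 0,"wy": 0,"wz": 0,"dx": 0,"dy": 0,"dz": 2,"fingers": 110},
])

```text
t: 18.03
tool_pos: [0.5684, 0.2496, 0.1363]
orientation: [0.049, -3.127, 0.005]
force: [-0.1, 0.2, 0.5]
opening: 0.0533
```

Run:
```python
from h import *
T=robot.read_camera("top")[:,:,::-1].copy();S=robot.read_camera("side")[:,:,::-1].copy()
cv2.imwrite("pics/w0.png",cv2.resize(T[150:280,160:340],None,fx=4,fy=4))
for b in blobs(T,(50,120,60),(80,255,255),(290,250,325,280)): print("green",onz("top",b[0],b[1],.058),np.round(b[:3],1))
for b in blobs(T,(15,120,120),(35,255,255),(290,225,320,250))[:1]:
  pts=np.array([onz("top",*p[0],.017)[:2] for p in b[3]]); print(pts.min(0),pts.max(0),cv2.minAreaRect(pts.astype(np.float32)))
for b in blobs(T,(3,100,80),(14,255,255),(250,170,330,225),300)[:1]:
  pts=np.array([onz("top",*p[0],.012)[:2] for p in b[3]]); m=(pts[:,1]>.05)&(pts[:,1]<.095); print("tray front x",pts[m].min(0))
corr(.427,.0705)
```

```text
green [0.36190069 0.06681822 0.058     ] [305.1 265.7 165.5]
[0.41211409 0.04960111] [0.44206707 0.09405564] ((0.4270881116390228, 0.0718284398317337), (0.02931801788508892, 0.04409438744187355), 1.0785236358642578)
tray front x [0.46632822 0.05057844]
t 18.13 pos [0.5707 0.2504 0.139 ] d cm [-14.37 -17.99] level wx,wy [ 0.001 -0.008] jaw deg 91.8 open 0.0526 q6 -1.27 F [ 0.6 -0.   0.3]
```

View pics/w0.png

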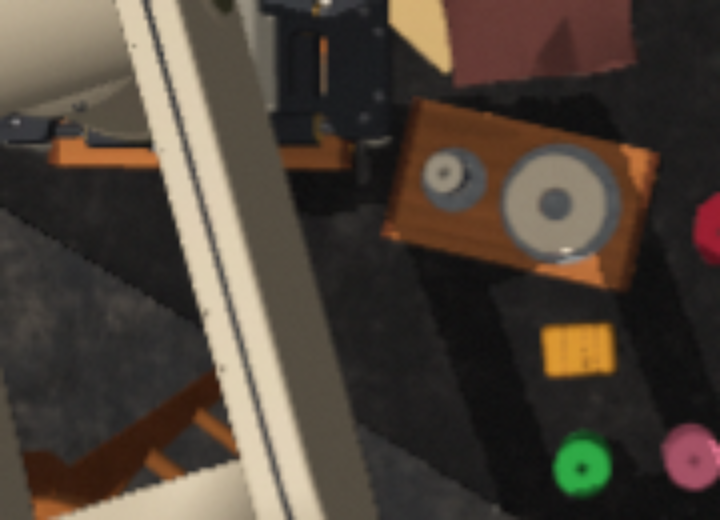

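send_rows([
  {"wx": 0,"wy": 0,"wz": -0.12,"dx": -1,"dy": -1.3,"dz": 0,"fingers": 141},
  {"wx": 0,"wy": 0,"wz": -0.12,"dx": -1,"dy": -1.3,"dz": 0,"fingers": 141},
  {"wx": 0,"wy": 0,"wz": -0.12,"dx": -1,"dy": -1.3,"dz": 0,"fingers": 141},
  {"wx": 0,"wy": 0,"wz": -0.12,"dx": -1,"dy": -1.3,"dz": 0,"fingers": 141},
  {"wx": 0,"wy": 0,"wz": -0.12,"dx": -1,"dy": -1.3,"dz": 0,"fingers": 141},
  {"wx": 0,"wy": 0,"wz": -0.12,"dx": -1,"dy": -1.3,"dz": 0,"fingers": 141},
  {"wx": 0,"wy": 0,"wz": -0.12,"dx": -1,"dy": -1.3,"dz": 0,"fingers": 141},
  {"wx": 0,"wy": 0,"wz": -0.12,"dx": -1,"dy": -1.3,"dz": 0,"fingers": 141},
  {"wx": 0,"wy": 0,"wz": -0.12,"dx": -1,"dy": -1.3,"dz": 0,"fingers": 141},
  {"wx": 0,"wy": 0,"wz": -0.12,"dx": -1,"dy": -1.3,"dz": 0,"fingers": 141},
  {"wx": 0,"wy": 0,"wz": -0.12,"dx": -1,"dy": -1.3,"dz": 0,"fingers": 141},
  {"wx": 0,"wy": 0,"wz": -0.12,"dx": -1,"dy": -1.3,"dz": 0,"fingers": 141},
  {"wx": 0,"wy": 0,"wz": -0.12,"dx": -1,"dy": -1.2,"dz": 0,"fingers": 141},
  {"wx": 0,"wy": 0,"wz": 0,"dx": -0.5,"dy": -0.5,"dz": 0,"fingers": 141},
  {"wx": 0,"wy": 0,"wz": 0,"dx": 0,"dy": 0,"dz": 0,"fingers": 141},
])

```text
t: 19.38
tool_pos: [0.4239, 0.0706, 0.1271]
orientation: [-2.234, -2.19, 0.003]
force: [0.5, -0.3, 0.2]
opening: 0.0414
```

Run:
```python
from h import *
corr(.4265,.0705)
```

```text
t 19.38 pos [0.4239 0.0706 0.1271] d cm [ 0.26 -0.01] level wx,wy [-0.008 -0.01 ] jaw deg -1.1 open 0.0414 q6 0.06 F [ 0.5 -0.3  0.2]
```

send_rows([
  {"wx": -0.008,"wy": -0.01,"wz": 0.01,"dx": 0.3,"dy": 0,"dz": -1,"fingers": 141},
  {"wx": 0,"wy": 0,"wz": 0,"dx": 0,"dy": 0,"dz": -2.5,"fingers": 141},
  {"wx": 0,"wy": 0,"wz": 0,"dx": 0,"dy": 0,"dz": -2.5,"fingers": 141},
  {"wx": 0,"wy": 0,"wz": 0,"dx": 0,"dy": 0,"dz": -1,"fingers": 141},
  {"wx": 0,"wy": 0,"wz": 0,"dx": 0,"dy": 0,"dz": 0,"fingers": 141},
  {"wx": 0,"wy": 0,"wz": 0,"dx": 0,"dy": 0,"dz": 0,"fingers": 141},
])

```text
t: 19.88
tool_pos: [0.4293, 0.0725, 0.0555]
orientation: [2.207, 2.233, 0.005]
force: [0.8, 0.7, -0.4]
opening: 0.0416
```

Run:
```python
from h import *
corr(.4265,.0705)
S=robot.read_camera("side")[:,:,::-1]
cv2.imwrite("pics/w1.png",cv2.resize(S[180:300,310:430],None,fx=4.5,fy=4.5))
```

```text
t 19.88 pos [0.4293 0.0725 0.0555] d cm [-0.28 -0.2 ] level wx,wy [-0.001  0.004] jaw deg 0.7 open 0.0416 q6 0.04 F [ 0.8  0.7 -0.4]
```

View pics/w1.png

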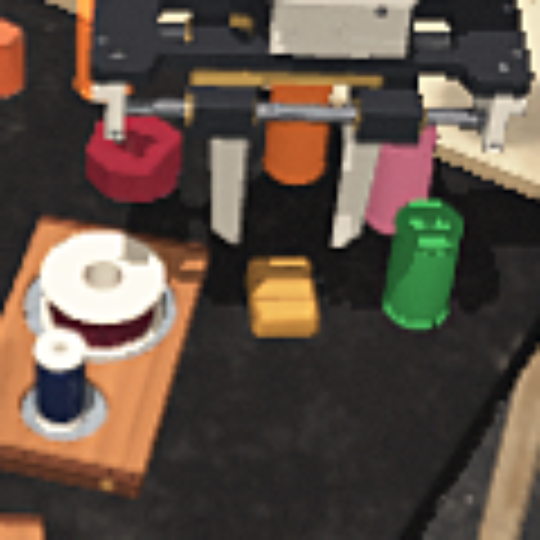

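send_rows([
  {"wx": 0,"wy": 0.004,"wz": 0,"dx": -0.4,"dy": -0.2,"dz": 0,"fingers": 141},
  {"wx": 0,"wy": 0,"wz": 0,"dx": 0,"dy": 0,"dz": -1,"fingers": 141},
  {"wx": 0,"wy": 0,"wz": 0,"dx": 0,"dy": 0,"dz": -1,"fingers": 141},
  {"wx": 0,"wy": 0,"wz": 0,"dx": 0,"dy": 0,"dz": 0,"fingers": 141},
])

```text
t: 20.27
tool_pos: [0.4285, 0.0709, 0.0382]
orientation: [2.203, 2.234, 0.009]
force: [-0.8, -0.1, -0.0]
opening: 0.0417
```

Run:
```python
from h import *
corr(.4265,.0705)
S=robot.read_camera("side")[:,:,::-1]
cv2.imwrite("pics/w2.png",cv2.resize(S[180:300,310:430],None,fx=4.5,fy=4.5))
```

```text
t 20.27 pos [0.4285 0.0709 0.0382] d cm [-0.2  -0.04] level wx,wy [-0.001  0.007] jaw deg 0.8 open 0.0417 q6 0.03 F [-0.8 -0.1 -0. ]
```

View pics/w2.png

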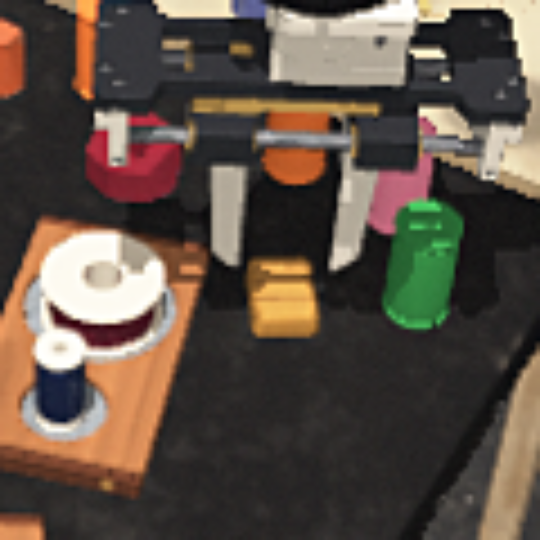

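send_rows([
  {"wx": 0,"wy": 0.007,"wz": 0,"dx": -0.3,"dy": 0,"dz": -0.5,"fingers": 141},
  {"wx": 0,"wy": 0,"wz": 0,"dx": 0,"dy": 0,"dz": -0.7,"fingers": 141},
  {"wx": 0,"wy": 0,"wz": 0,"dx": 0,"dy": 0,"dz": -0.5,"fingers": 141},
  {"wx": 0,"wy": 0,"wz": 0,"dx": 0,"dy": 0,"dz": 0,"fingers": 141},
])

```text
t: 20.65
tool_pos: [0.4261, 0.0708, 0.0208]
orientation: [-2.206, -2.236, -0.002]
force: [-0.1, 0.4, -0.4]
opening: 0.0415
```

send_rows([
  {"wx": 0,"wy": 0,"wz": 0,"dx": 0,"dy": 0,"dz": -0.8,"fingers": 141},
  {"wx": 0,"wy": 0,"wz": 0,"dx": -0.1,"dy": 0,"dz": -0.5,"fingers": 141},
  {"wx": 0,"wy": 0,"wz": 0,"dx": 0,"dy": 0,"dz": 0,"fingers": 141},
])

```text
t: 20.9
tool_pos: [0.4249, 0.0708, 0.0062]
orientation: [-2.205, -2.236, -0.002]
force: [0.2, -0.6, -0.2]
opening: 0.0414
```

send_rows([
  {"wx": 0,"wy": 0,"wz": 0,"dx": 0.1,"dy": 0,"dz": 0.2,"fingers": 141},
  {"wx": 0,"wy": 0,"wz": 0,"dx": 0,"dy": 0,"dz": 0,"fingers": 255},
  {"wx": 0,"wy": 0,"wz": 0,"dx": 0,"dy": 0,"dz": 0,"fingers": 255},
  {"wx": 0,"wy": 0,"wz": 0,"dx": 0,"dy": 0,"dz": 0,"fingers": 255},
  {"wx": 0,"wy": 0,"wz": 0,"dx": 0,"dy": 0,"dz": 0,"fingers": 255},
])

```text
t: 21.32
tool_pos: [0.4259, 0.0708, 0.0083]
orientation: [-2.205, -2.236, -0.002]
force: [-0.2, 0.3, -0.3]
opening: 0.0312
```

send_rows([
  {"wx": 0,"wy": 0,"wz": 0,"dx": 0,"dy": 0,"dz": 1.5,"fingers": 255},
  {"wx": 0,"wy": 0,"wz": 0,"dx": 0,"dy": 0,"dz": 3,"fingers": 255},
  {"wx": 0,"wy": 0,"wz": 0,"dx": 0,"dy": 0,"dz": 3,"fingers": 255},
  {"wx": 0,"wy": 0,"wz": 0.12,"dx": 0,"dy": 0.5,"dz": 3,"fingers": 255},
  {"wx": 0,"wy": 0,"wz": 0.12,"dx": 0.5,"dy": 1.5,"dz": 1.5,"fingers": 255},
  {"wx": 0,"wy": 0,"wz": 0.12,"dx": 1,"dy": 2,"dz": 0,"fingers": 255},
  {"wx": 0,"wy": 0,"wz": 0.12,"dx": 1,"dy": 2,"dz": 0,"fingers": 255},
  {"wx": 0,"wy": 0,"wz": 0.12,"dx": 1,"dy": 2,"dz": 0,"fingers": 255},
  {"wx": 0,"wy": 0,"wz": 0.12,"dx": 1.2,"dy": 2,"dz": 0,"fingers": 255},
  {"wx": 0,"wy": 0,"wz": 0.12,"dx": 1.2,"dy": 2,"dz": 0,"fingers": 255},
  {"wx": 0,"wy": 0,"wz": 0.12,"dx": 1.2,"dy": 2,"dz": 0,"fingers": 255},
  {"wx": 0,"wy": 0,"wz": 0.12,"dx": 1.5,"dy": 2,"dz": 0,"fingers": 255},
  {"wx": 0,"wy": 0,"wz": 0.12,"dx": 1.5,"dy": 2,"dz": 0,"fingers": 255},
  {"wx": 0,"wy": 0,"wz": 0.12,"dx": 1.5,"dy": 2,"dz": 0,"fingers": 255},
  {"wx": 0,"wy": 0,"wz": 0.12,"dx": 1.5,"dy": 2,"dz": 0,"fingers": 255},
  {"wx": 0,"wy": 0,"wz": 0.12,"dx": 1.2,"dy": 1.5,"dz": 0,"fingers": 255},
  {"wx": 0,"wy": 0,"wz": 0,"dx": 0.3,"dy": 0.3,"dz": 0,"fingers": 255},
  {"wx": 0,"wy": 0,"wz": 0,"dx": 0,"dy": 0,"dz": 0,"fingers": 255},
])

```text
t: 22.82
tool_pos: [0.5769, 0.3218, 0.1372]
orientation: [-0.103, 3.132, 0.008]
force: [0.8, 0.3, -1.0]
opening: 0.0308
```

Run:
```python
from h import *
corr(.574,.3125)
S=robot.read_camera("side")[:,:,::-1];T=robot.read_camera("top")[:,:,::-1]
cv2.imwrite("pics/w3.png",np.hstack([cv2.resize(T[130:250,180:300],None,fx=3.3,fy=3.3),cv2.resize(S[240:400,220:380],None,fx=2.475,fy=2.475)]))
```

```text
t 22.82 pos [0.5769 0.3218 0.1372] d cm [-0.29 -0.93] level wx,wy [-0.005  0.008] jaw deg 93.8 open 0.0308 q6 -1.21 F [ 0.8  0.3 -1. ]
```

View pics/w3.png

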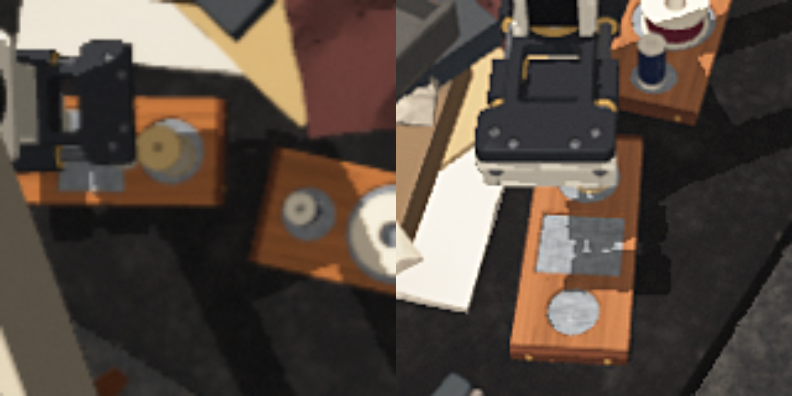

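send_rows([
  {"wx": -0.005,"wy": 0.008,"wz": -0.05,"dx": -0.4,"dy": -0.9,"dz": 0,"fingers": 255},
  {"wx": 0,"wy": 0,"wz": 0,"dx": 0,"dy": 0,"dz": -2.5,"fingers": 255},
  {"wx": 0,"wy": 0,"wz": 0,"dx": 0,"dy": 0,"dz": -2.5,"fingers": 255},
  {"wx": 0,"wy": 0,"wz": 0,"dx": 0,"dy": 0,"dz": -2,"fingers": 255},
  {"wx": 0,"wy": 0,"wz": 0,"dx": 0,"dy": 0,"dz": 0,"fingers": 255},
  {"wx": 0,"wy": 0,"wz": 0,"dx": 0,"dy": 0,"dz": 0,"fingers": 255},
])

```text
t: 23.42
tool_pos: [0.5702, 0.3057, 0.0689]
orientation: [0.013, 3.14, -0.001]
force: [-0.1, -0.6, -0.2]
opening: 0.031
```

Run:
```python
from h import *
corr(.574,.3125)
S=robot.read_camera("side")[:,:,::-1]
cv2.imwrite("pics/w4.png",cv2.resize(S[250:390,230:370],None,fx=4,fy=4))
```

```text
t 23.42 pos [0.5702 0.3057 0.0689] d cm [0.38 0.68] level wx,wy [0.001 0.002] jaw deg 89.5 open 0.031 q6 -1.15 F [-0.1 -0.6 -0.2]
```

View pics/w4.png

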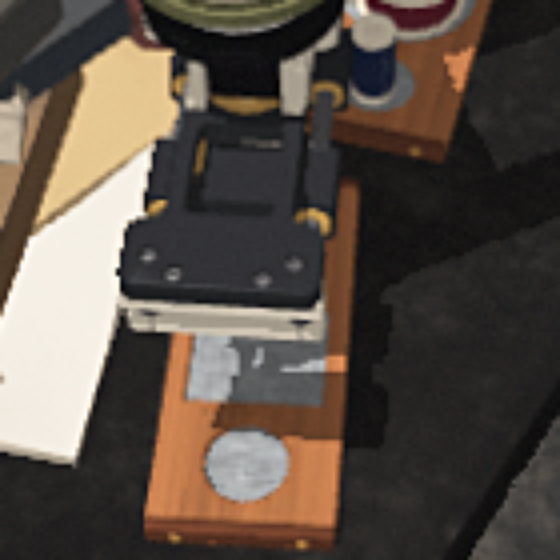

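send_rows([
  {"wx": 0,"wy": 0,"wz": 0.02,"dx": 0.4,"dy": 0.8,"dz": 0,"fingers": 255},
  {"wx": 0,"wy": 0,"wz": 0,"dx": 0,"dy": 0,"dz": 0,"fingers": 255},
  {"wx": 0,"wy": 0,"wz": 0,"dx": 0,"dy": 0,"dz": 0,"fingers": 255},
])

```text
t: 23.72
tool_pos: [0.5759, 0.3143, 0.0731]
orientation: [-0.018, 3.136, 0.001]
force: [-0.3, 0.5, 0.0]
opening: 0.0311
```

send_rows([
  {"wx": 0,"wy": 0.004,"wz": 0,"dx": -0.3,"dy": -0.1,"dz": -1,"fingers": 255},
  {"wx": 0,"wy": 0,"wz": 0,"dx": 0,"dy": 0,"dz": -1.2,"fingers": 255},
  {"wx": 0,"wy": 0,"wz": 0,"dx": 0,"dy": 0,"dz": -1,"fingers": 255},
  {"wx": 0,"wy": 0,"wz": 0,"dx": 0,"dy": 0,"dz": -0.5,"fingers": 255},
  {"wx": 0,"wy": 0,"wz": 0,"dx": 0,"dy": 0,"dz": 0,"fingers": 255},
])

```text
t: 24.13
tool_pos: [0.5742, 0.3145, 0.0351]
orientation: [-0.018, 3.136, 0.004]
force: [-0.7, -0.6, -0.5]
opening: 0.0311
```

Run:
```python
from h import *
corr(.574,.313)
S=robot.read_camera("side")[:,:,::-1]
cv2.imwrite("pics/w5.png",cv2.resize(S[250:390,230:370],None,fx=4,fy=4))
```

```text
t 24.13 pos [0.5742 0.3145 0.0351] d cm [-0.02 -0.15] level wx,wy [-0.003  0.006] jaw deg 90.7 open 0.0311 q6 -1.16 F [-0.7 -0.6 -0.5]
```

View pics/w5.png

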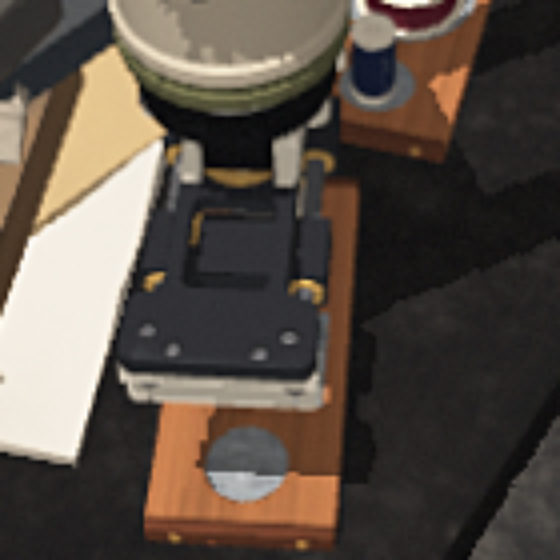

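Level and lower to about 15.5 mm (grip was at 8.3 mm + 7 mm floor).

send_rows([
  {"wx": -0.003,"wy": 0.006,"wz": 0,"dx": 0,"dy": -0.15,"dz": -0.7,"fingers": 255},
  {"wx": 0,"wy": 0,"wz": 0,"dx": 0,"dy": 0,"dz": -0.7,"fingers": 255},
  {"wx": 0,"wy": 0,"wz": 0,"dx": 0,"dy": 0,"dz": -0.4,"fingers": 255},
  {"wx": 0,"wy": 0,"wz": 0,"dx": 0,"dy": 0,"dz": 0,"fingers": 255},
])

```text
t: 24.52
tool_pos: [0.5742, 0.3127, 0.0154]
orientation: [0.018, -3.14, 0.001]
force: [-0.7, -0.1, 0.0]
opening: 0.031
```

send_rows([
  {"wx": 0,"wy": 0,"wz": 0,"dx": 0,"dy": 0,"dz": -0.15,"fingers": 255},
  {"wx": 0,"wy": 0,"wz": 0,"dx": 0,"dy": 0,"dz": 0,"fingers": 141},
  {"wx": 0,"wy": 0,"wz": 0,"dx": 0,"dy": 0,"dz": 0,"fingers": 141},
  {"wx": 0,"wy": 0,"wz": 0,"dx": 0,"dy": 0,"dz": 0,"fingers": 141},
  {"wx": 0,"wy": 0,"wz": 0,"dx": 0,"dy": 0,"dz": 0,"fingers": 141},
  {"wx": 0,"wy": 0,"wz": 0,"dx": 0,"dy": 0,"dz": 1.5,"fingers": 141},
  {"wx": 0,"wy": 0,"wz": 0,"dx": 0,"dy": 0,"dz": 2.5,"fingers": 141},
  {"wx": 0,"wy": 0,"wz": 0,"dx": 0,"dy": 0,"dz": 3,"fingers": 141},
  {"wx": 0,"wy": 0,"wz": 0,"dx": 0,"dy": 0,"dz": 3,"fingers": 141},
  {"wx": 0,"wy": 0,"wz": 0,"dx": 0,"dy": 0,"dz": 2,"fingers": 141},
])

```text
t: 25.35
tool_pos: [0.5695, 0.3106, 0.1358]
orientation: [0.018, -3.13, 0.008]
force: [0.2, -0.1, -0.0]
opening: 0.041
```

send_rows([
  {"wx": 0,"wy": 0,"wz": 0,"dx": 0,"dy": -1.5,"dz": 1,"fingers": 130},
  {"wx": 0,"wy": 0,"wz": 0,"dx": 0,"dy": -3,"dz": 0.5,"fingers": 130},
  {"wx": 0,"wy": 0,"wz": 0,"dx": 0,"dy": -3,"dz": 0,"fingers": 130},
  {"wx": 0,"wy": 0,"wz": 0,"dx": 0,"dy": -3,"dz": 0,"fingers": 130},
  {"wx": 0,"wy": 0,"wz": 0,"dx": 0,"dy": -3,"dz": 0,"fingers": 130},
  {"wx": 0,"wy": 0,"wz": 0,"dx": 0,"dy": -3,"dz": 0,"fingers": 130},
  {"wx": 0,"wy": 0,"wz": 0,"dx": 0,"dy": -3,"dz": 0,"fingers": 130},
  {"wx": 0,"wy": 0,"wz": 0,"dx": 0.5,"dy": -3,"dz": 0,"fingers": 130},
  {"wx": 0,"wy": 0,"wz": 0,"dx": 1.5,"dy": -3,"dz": 0,"fingers": 130},
  {"wx": 0,"wy": 0,"wz": 0,"dx": 2,"dy": -3,"dz": 0,"fingers": 130},
  {"wx": 0,"wy": 0,"wz": 0,"dx": 2,"dy": -3,"dz": 0,"fingers": 130},
  {"wx": 0,"wy": 0,"wz": 0,"dx": 2,"dy": -2,"dz": 0,"fingers": 130},
  {"wx": 0,"wy": 0,"wz": 0,"dx": 1.5,"dy": -0.5,"dz": 0,"fingers": 130},
  {"wx": 0,"wy": 0,"wz": 0,"dx": 0,"dy": 0,"dz": 0,"fingers": 130},
])

```text
t: 26.52
tool_pos: [0.6718, -0.0424, 0.1852]
orientation: [-0.025, 3.118, 0.003]
force: [0.8, 0.9, 0.6]
opening: 0.0454
```

Run:
```python
from h import *
corr(.6685,-.042)
S=robot.read_camera("side")[:,:,::-1];T=robot.read_camera("top")[:,:,::-1]
cv2.imwrite("pics/t1.png",np.hstack([cv2.resize(T[120:240,160:280],None,fx=3.3,fy=3.3),cv2.resize(S[240:400,220:380],None,fx=2.475,fy=2.475)]))
```

```text
t 26.52 pos [ 0.6718 -0.0424  0.1852] d cm [-0.33  0.04] level wx,wy [-0.002  0.023] jaw deg 90.9 open 0.0454 q6 -1.73 F [0.8 0.9 0.6]
```

View pics/t1.png

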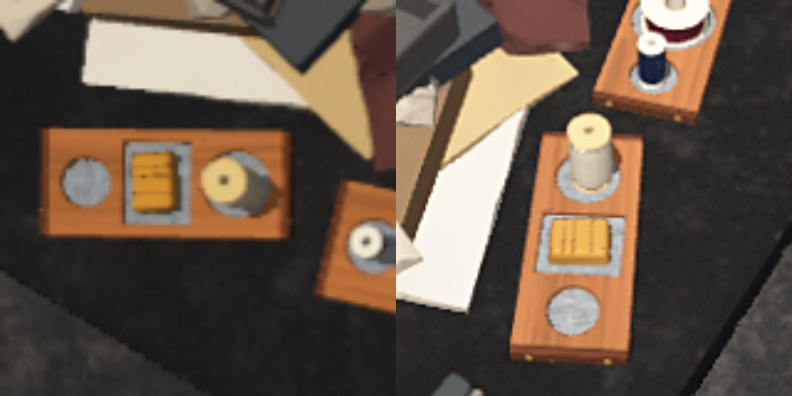

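send_rows([
  {"wx": -0.002,"wy": 0.023,"wz": 0,"dx": -0.4,"dy": 0,"dz": 0,"fingers": 130},
  {"wx": 0,"wy": 0,"wz": 0,"dx": 0,"dy": 0,"dz": -3,"fingers": 130},
  {"wx": 0,"wy": 0,"wz": 0,"dx": 0,"dy": 0,"dz": -3.5,"fingers": 130},
  {"wx": 0,"wy": 0,"wz": 0,"dx": 0,"dy": 0,"dz": -3,"fingers": 130},
  {"wx": 0,"wy": 0,"wz": 0,"dx": 0,"dy": 0,"dz": -1.5,"fingers": 130},
  {"wx": 0,"wy": 0,"wz": 0,"dx": 0,"dy": 0,"dz": 0,"fingers": 130},
  {"wx": 0,"wy": 0,"wz": 0,"dx": 0,"dy": 0,"dz": 0,"fingers": 130},
])

```text
t: 27.2
tool_pos: [0.6615, -0.0316, 0.0786]
orientation: [-0.041, 3.138, 0.002]
force: [0.1, 0.2, 0.3]
opening: 0.0459
```

Run:
```python
from h import *
corr(.6685,-.042)
S=robot.read_camera("side")[:,:,::-1]
cv2.imwrite("pics/t2.png",cv2.resize(S[140:240,220:320],None,fx=5,fy=5))
for b in blobs(S,(0,0,120),(180,80,255),(262,195,284,218)): print(b[:3], onz("side",b[0],b[1],.012))
```

```text
t 27.2 pos [ 0.6615 -0.0316  0.0786] d cm [ 0.7  -1.04] level wx,wy [-0.001  0.003] jaw deg 91.5 open 0.0459 q6 -1.72 F [0.1 0.2 0.3]
(271.92739273927396, 207.54455445544554, 50.5) [ 0.66887455 -0.04191433  0.012     ]
```

View pics/t2.png

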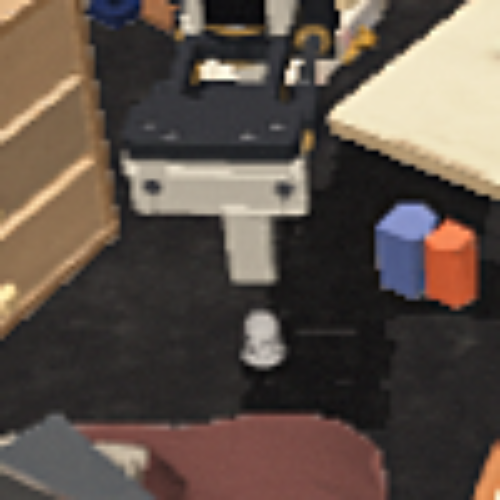

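send_rows([
  {"wx": 0,"wy": 0.003,"wz": 0,"dx": 0.7,"dy": -1,"dz": 0,"fingers": 130},
  {"wx": 0,"wy": 0,"wz": 0,"dx": 0,"dy": 0,"dz": -1,"fingers": 130},
  {"wx": 0,"wy": 0,"wz": 0,"dx": 0,"dy": 0,"dz": -1,"fingers": 130},
  {"wx": 0,"wy": 0,"wz": 0,"dx": 0,"dy": 0,"dz": -1,"fingers": 130},
  {"wx": 0,"wy": 0,"wz": 0,"dx": 0,"dy": 0,"dz": 0,"fingers": 130},
])

```text
t: 27.67
tool_pos: [0.6718, -0.0395, 0.0546]
orientation: [-0.045, 3.131, 0.001]
force: [-1.2, -0.3, -0.8]
opening: 0.0456
```

Run:
```python
from h import *
corr(.6685,-.0415)
S=robot.read_camera("side")[:,:,::-1]
cv2.imwrite("pics/t3.png",cv2.resize(S[140:240,220:320],None,fx=5,fy=5))
```

```text
t 27.67 pos [ 0.6718 -0.0395  0.0546] d cm [-0.33 -0.2 ] level wx,wy [-0.001  0.011] jaw deg 91.6 open 0.0456 q6 -1.74 F [-1.2 -0.3 -0.8]
```

View pics/t3.png

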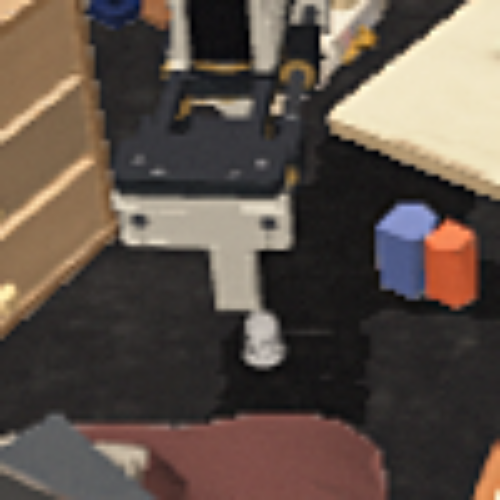

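Run:
```python
from h import *
for p in ((.6718,-.0395,.0546),(.6718,-.0395+.0228,.0546),(.6718,-.0395+.04,.0546),(.6685,-.0415,.012)):
    u,v=proj("side",p); print(p,round((u-220)*5),round((v-140)*5))
```

```text
(0.6718, -0.0395, 0.0546) 246 274
(0.6718, -0.0167, 0.0546) 238 305
(0.6718, 0.0005000000000000004, 0.0546) 232 329
(0.6685, -0.0415, 0.012) 260 338
```

send_rows([
  {"wx": 0,"wy": 0.011,"wz": 0,"dx": -0.4,"dy": -0.2,"dz": -0.8,"fingers": 130},
  {"wx": 0,"wy": 0,"wz": 0,"dx": 0,"dy": 0,"dz": -1,"fingers": 130},
  {"wx": 0,"wy": 0,"wz": 0,"dx": 0,"dy": 0,"dz": -0.8,"fingers": 130},
  {"wx": 0,"wy": 0,"wz": 0,"dx": 0,"dy": 0,"dz": 0,"fingers": 130},
])

```text
t: 28.05
tool_pos: [0.6678, -0.0412, 0.0277]
orientation: [0.046, -3.141, -0.001]
force: [0.0, 0.4, -0.6]
opening: 0.0455
```

send_rows([
  {"wx": 0,"wy": 0,"wz": 0,"dx": 0,"dy": 0,"dz": -0.9,"fingers": 130},
  {"wx": 0,"wy": 0,"wz": 0,"dx": 0,"dy": 0,"dz": -0.8,"fingers": 130},
  {"wx": 0,"wy": 0,"wz": 0,"dx": 0,"dy": 0,"dz": -0.2,"fingers": 130},
  {"wx": 0,"wy": 0,"wz": 0,"dx": 0,"dy": 0,"dz": 0,"fingers": 130},
])

```text
t: 28.38
tool_pos: [0.667, -0.0411, 0.0053]
orientation: [0.045, -3.139, -0.001]
force: [0.1, -0.5, 0.2]
opening: 0.0453
```

send_rows([
  {"wx": 0,"wy": 0,"wz": 0,"dx": 0.1,"dy": 0,"dz": 0.3,"fingers": 130},
  {"wx": 0,"wy": 0,"wz": 0,"dx": 0,"dy": 0,"dz": 0,"fingers": 255},
  {"wx": 0,"wy": 0,"wz": 0,"dx": 0,"dy": 0,"dz": 0,"fingers": 255},
  {"wx": 0,"wy": 0,"wz": 0,"dx": 0,"dy": 0,"dz": 0,"fingers": 255},
  {"wx": 0,"wy": 0,"wz": 0,"dx": 0,"dy": 0,"dz": 0,"fingers": 255},
  {"wx": 0,"wy": 0,"wz": 0,"dx": 0,"dy": 0,"dz": 0,"fingers": 255},
  {"wx": 0,"wy": 0,"wz": 0,"dx": 0,"dy": 0,"dz": 0,"fingers": 255},
])

```text
t: 28.97
tool_pos: [0.6694, -0.0412, 0.0103]
orientation: [-0.045, 3.141, 0.001]
force: [-0.1, 0.5, 1.2]
opening: 0.0159
```

send_rows([
  {"wx": 0,"wy": 0,"wz": 0,"dx": 0,"dy": 0,"dz": 1.5,"fingers": 255},
  {"wx": 0,"wy": 0,"wz": 0,"dx": 0,"dy": 0,"dz": 3,"fingers": 255},
  {"wx": 0,"wy": 0,"wz": 0,"dx": 0,"dy": 0,"dz": 3.5,"fingers": 255},
  {"wx": 0,"wy": 0,"wz": 0,"dx": -0.5,"dy": 0,"dz": 3,"fingers": 255},
  {"wx": 0,"wy": 0,"wz": 0,"dx": -1.5,"dy": 1,"dz": 1,"fingers": 255},
  {"wx": 0,"wy": 0,"wz": 0,"dx": -2,"dy": 2,"dz": 0,"fingers": 255},
  {"wx": 0,"wy": 0,"wz": 0,"dx": -2,"dy": 2,"dz": 0,"fingers": 255},
  {"wx": 0,"wy": 0,"wz": 0,"dx": -2,"dy": 2,"dz": 0,"fingers": 255},
  {"wx": 0,"wy": 0,"wz": 0,"dx": -0.8,"dy": 3,"dz": 0,"fingers": 255},
  {"wx": 0,"wy": 0,"wz": 0,"dx": 0,"dy": 3,"dz": 0,"fingers": 255},
  {"wx": 0,"wy": 0,"wz": 0,"dx": 0,"dy": 3,"dz": 0,"fingers": 255},
  {"wx": 0,"wy": 0,"wz": 0,"dx": 0,"dy": 3,"dz": 0,"fingers": 255},
  {"wx": 0,"wy": 0,"wz": 0,"dx": 0,"dy": 3,"dz": 0,"fingers": 255},
  {"wx": 0,"wy": 0,"wz": 0,"dx": 0,"dy": 3,"dz": 0,"fingers": 255},
  {"wx": 0,"wy": 0,"wz": 0,"dx": 0,"dy": 3,"dz": 0,"fingers": 255},
  {"wx": 0,"wy": 0,"wz": 0,"dx": 0,"dy": 3,"dz": 0,"fingers": 255},
  {"wx": 0,"wy": 0,"wz": 0,"dx": 0,"dy": 3,"dz": 0,"fingers": 255},
  {"wx": 0,"wy": 0,"wz": 0,"dx": 0,"dy": 3,"dz": 0,"fingers": 255},
  {"wx": 0,"wy": 0,"wz": 0,"dx": 0,"dy": 2,"dz": 0,"fingers": 255},
  {"wx": 0,"wy": 0,"wz": 0,"dx": 0,"dy": 0,"dz": 0,"fingers": 255},
])

```text
t: 30.63
tool_pos: [0.5762, 0.3654, 0.1651]
orientation: [-0.036, 3.118, 0.008]
force: [0.1, -0.1, 0.4]
opening: 0.0163
```

Run:
```python
from h import *
corr(.574,.3655)
S=robot.read_camera("side")[:,:,::-1];T=robot.read_camera("top")[:,:,::-1]
cv2.imwrite("pics/t4.png",np.hstack([cv2.resize(T[120:240,160:280],None,fx=3.3,fy=3.3),cv2.resize(S[240:400,220:380],None,fx=2.475,fy=2.475)]))
```

```text
t 30.63 pos [0.5762 0.3654 0.1651] d cm [-0.22  0.01] level wx,wy [-0.005  0.024] jaw deg 91.3 open 0.0163 q6 -1.1 F [ 0.1 -0.1  0.4]
```

View pics/t4.png

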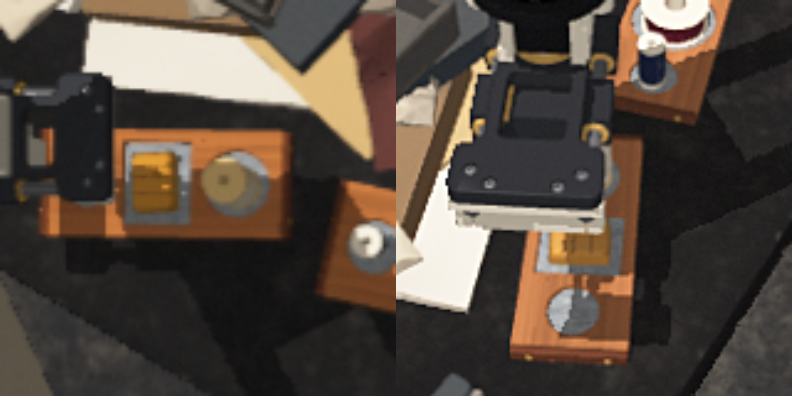

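send_rows([
  {"wx": -0.005,"wy": 0.024,"wz": 0,"dx": -0.2,"dy": 0.1,"dz": 0,"fingers": 255},
  {"wx": 0,"wy": 0,"wz": 0,"dx": 0,"dy": 0,"dz": -2.5,"fingers": 255},
  {"wx": 0,"wy": 0,"wz": 0,"dx": 0,"dy": 0,"dz": -2.5,"fingers": 255},
  {"wx": 0,"wy": 0,"wz": 0,"dx": 0,"dy": 0,"dz": -2.5,"fingers": 255},
  {"wx": 0,"wy": 0,"wz": 0,"dx": 0,"dy": 0,"dz": -1,"fingers": 255},
  {"wx": 0,"wy": 0,"wz": 0,"dx": 0,"dy": 0,"dz": 0,"fingers": 255},
  {"wx": 0,"wy": 0,"wz": 0,"dx": 0,"dy": 0,"dz": 0,"fingers": 255},
])

```text
t: 31.32
tool_pos: [0.5784, 0.3545, 0.0843]
orientation: [-0.023, 3.137, -0.003]
force: [0.7, -0.2, 0.9]
opening: 0.0156
```

Run:
```python
from h import *
corr(.574,.3665)
S=robot.read_camera("side")[:,:,::-1]
cv2.imwrite("pics/t5.png",cv2.resize(S[270:390,230:350],None,fx=4,fy=4))
```

```text
t 31.32 pos [0.5784 0.3545 0.0843] d cm [-0.44  1.2 ] level wx,wy [0.002 0.005] jaw deg 90.8 open 0.0156 q6 -1.11 F [ 0.7 -0.2  0.9]
```

View pics/t5.png

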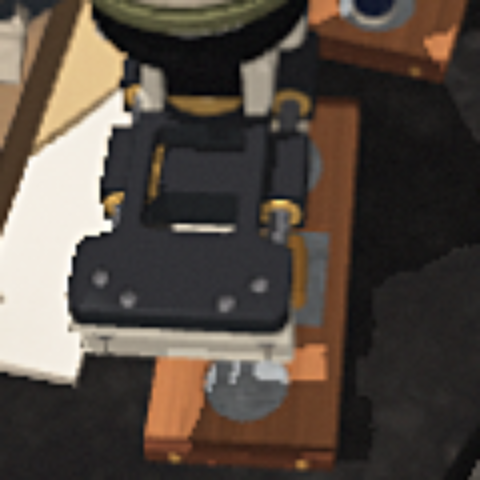

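send_rows([
  {"wx": 0.002,"wy": 0.005,"wz": 0,"dx": -0.4,"dy": 1.2,"dz": 0,"fingers": 255},
  {"wx": 0,"wy": 0,"wz": 0,"dx": 0,"dy": 0,"dz": -1.2,"fingers": 255},
  {"wx": 0,"wy": 0,"wz": 0,"dx": 0,"dy": 0,"dz": -1.2,"fingers": 255},
  {"wx": 0,"wy": 0,"wz": 0,"dx": 0,"dy": 0,"dz": -1,"fingers": 255},
  {"wx": 0,"wy": 0,"wz": 0,"dx": 0,"dy": 0,"dz": -0.5,"fingers": 255},
  {"wx": 0,"wy": 0,"wz": 0,"dx": 0,"dy": 0,"dz": 0,"fingers": 255},
])

```text
t: 31.87
tool_pos: [0.5774, 0.3696, 0.0485]
orientation: [-0.023, 3.133, 0.008]
force: [-0.6, -0.6, -0.4]
opening: 0.0161
```

Run:
```python
from h import *
corr(.574,.3665)
```

```text
t 31.87 pos [0.5774 0.3696 0.0485] d cm [-0.34 -0.31] level wx,wy [-0.005  0.008] jaw deg 90.9 open 0.0161 q6 -1.09 F [-0.6 -0.6 -0.4]
```

send_rows([
  {"wx": -0.005,"wy": 0.008,"wz": 0,"dx": -0.4,"dy": -0.3,"dz": -0.7,"fingers": 255},
  {"wx": 0,"wy": 0,"wz": 0,"dx": 0,"dy": 0,"dz": -1,"fingers": 255},
  {"wx": 0,"wy": 0,"wz": 0,"dx": 0,"dy": 0,"dz": -0.7,"fingers": 255},
  {"wx": 0,"wy": 0,"wz": 0,"dx": 0,"dy": 0,"dz": 0,"fingers": 255},
])

```text
t: 32.2
tool_pos: [0.5723, 0.3659, 0.0211]
orientation: [0.024, -3.139, 0.002]
force: [-0.6, -0.0, -0.6]
opening: 0.0162
```

Run:
```python
from h import *
corr(.574,.3665)
```

```text
t 32.2 pos [0.5723 0.3659 0.0211] d cm [0.17 0.06] level wx,wy [ 0.001 -0.002] jaw deg 90.9 open 0.0162 q6 -1.09 F [-0.6 -0.  -0.6]
```

send_rows([
  {"wx": 0,"wy": 0,"wz": 0,"dx": 0.1,"dy": 0,"dz": -0.4,"fingers": 255},
  {"wx": 0,"wy": 0,"wz": 0,"dx": 0,"dy": 0,"dz": 0,"fingers": 255},
])

```text
t: 32.37
tool_pos: [0.5734, 0.3658, 0.0164]
orientation: [0.024, -3.139, 0.002]
force: [-0.2, -0.1, -1.2]
opening: 0.0166
```

send_rows([
  {"wx": 0,"wy": 0,"wz": 0,"dx": 0,"dy": 0,"dz": -0.2,"fingers": 255},
  {"wx": 0,"wy": 0,"wz": 0,"dx": 0,"dy": 0,"dz": 0,"fingers": 255},
])

```text
t: 32.53
tool_pos: [0.5746, 0.3663, 0.0164]
orientation: [0.023, -3.141, 0.001]
force: [0.8, -0.1, -1.2]
opening: 0.0161
```

send_rows([
  {"wx": 0,"wy": 0,"wz": 0,"dx": -0.1,"dy": 0,"dz": -0.3,"fingers": 255},
  {"wx": 0,"wy": 0,"wz": 0,"dx": 0,"dy": 0,"dz": 0,"fingers": 255},
])

```text
t: 32.7
tool_pos: [0.5756, 0.367, 0.0165]
orientation: [-0.023, 3.138, 0.002]
force: [-0.1, -0.9, 0.2]
opening: 0.0163
```

send_rows([
  {"wx": 0,"wy": 0,"wz": 0,"dx": 0,"dy": 0,"dz": 0,"fingers": 165},
  {"wx": 0,"wy": 0,"wz": 0,"dx": 0,"dy": 0,"dz": 0,"fingers": 165},
  {"wx": 0,"wy": 0,"wz": 0,"dx": 0,"dy": 0,"dz": 0,"fingers": 165},
  {"wx": 0,"wy": 0,"wz": 0,"dx": 0,"dy": 0,"dz": 0,"fingers": 165},
  {"wx": 0,"wy": 0,"wz": 0,"dx": 0,"dy": 0,"dz": 0,"fingers": 165},
  {"wx": 0,"wy": 0,"wz": 0,"dx": 0,"dy": 0,"dz": 1.5,"fingers": 165},
  {"wx": 0,"wy": 0,"wz": 0,"dx": 0,"dy": 0,"dz": 3,"fingers": 165},
  {"wx": 0,"wy": 0,"wz": 0,"dx": 0,"dy": 0,"dz": 3,"fingers": 165},
  {"wx": 0,"wy": 0,"wz": 0,"dx": 0,"dy": 0,"dz": 3,"fingers": 165},
  {"wx": 0,"wy": 0,"wz": 0,"dx": 0,"dy": 0,"dz": 3,"fingers": 165},
  {"wx": 0,"wy": 0,"wz": 0,"dx": -2.5,"dy": 0,"dz": 1,"fingers": 165},
  {"wx": 0,"wy": 0,"wz": 0,"dx": -3,"dy": 0,"dz": 0,"fingers": 165},
  {"wx": 0,"wy": 0,"wz": 0,"dx": -3,"dy": 0,"dz": 0,"fingers": 165},
  {"wx": 0,"wy": 0,"wz": 0,"dx": -3,"dy": 0,"dz": 0,"fingers": 165},
  {"wx": 0,"wy": 0,"wz": 0,"dx": -2,"dy": 1,"dz": 0,"fingers": 165},
  {"wx": 0,"wy": 0,"wz": 0,"dx": 0,"dy": 0,"dz": 0,"fingers": 165},
])

```text
t: 34.03
tool_pos: [0.4351, 0.3751, 0.1782]
orientation: [-0.017, 3.133, 0.008]
force: [0.2, -0.4, 0.2]
opening: 0.0325
```

Run:
```python
from h import *
corr(.574,.3665)
S=robot.read_camera("side")[:,:,::-1];T=robot.read_camera("top")[:,:,::-1]
cv2.imwrite("pics/f1.png",np.hstack([cv2.resize(T[130:260,160:290],None,fx=3,fy=3),cv2.resize(S[190:400,220:430],None,fx=1.857,fy=1.857)]))
cv2.imwrite("pics/f2.png",cv2.resize(S[270:390,240:360],None,fx=5,fy=5))
```

```text
t 34.03 pos [0.4351 0.3751 0.1782] d cm [13.89 -0.86] level wx,wy [-0.005  0.008] jaw deg 90.6 open 0.0325 q6 -0.96 F [ 0.2 -0.4  0.2]
```

View pics/f1.png

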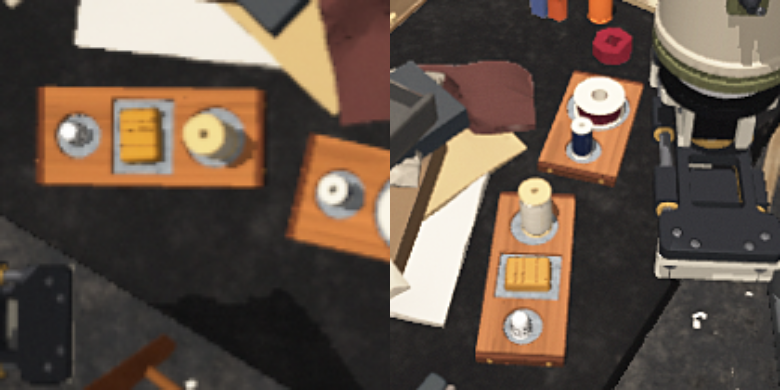

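View pics/f2.png

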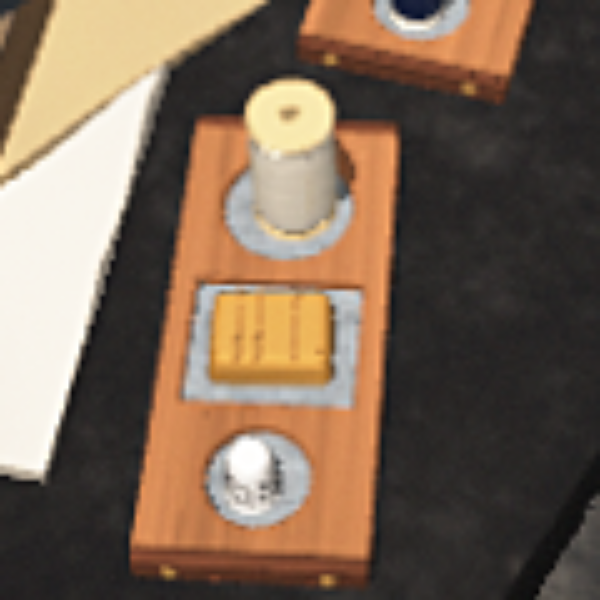

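Run:
```python
from h import *
S=robot.read_camera("side")[:,:,::-1];T=robot.read_camera("top")[:,:,::-1]
cv2.imwrite("pics/f3.png",np.hstack([cv2.resize(T[130:280,240:440],None,fx=2,fy=2),cv2.resize(S[140:290,225:425],None,fx=2,fy=2)]))
for n,I,r,lo,hi in (("top",T,(400,180,445,220),(3,150,150),(12,255,255)),("top",T,(385,220,415,270),(105,60,60),(130,255,255))):
  for im in (cv2.imread("pics/top0.png"),I): print([np.round(b[:3],1) for b in blobs(im,lo,hi,r)[:1]])
```

```text
[array([423.9, 201.2, 389.5])]
[array([423.9, 201.2, 390.5])]
[array([403.5, 251.4, 100. ])]
[array([403.5, 251.4, 100. ])]
```

View pics/f3.png

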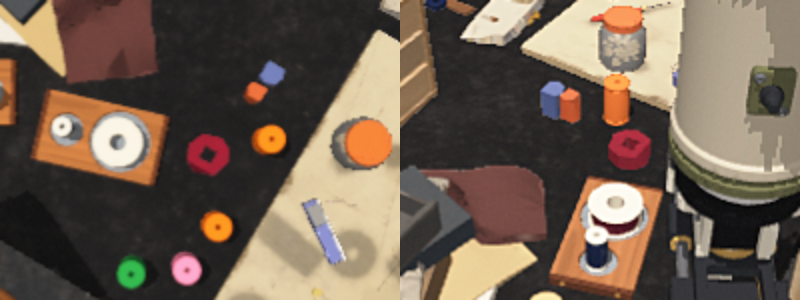

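Both kits are made up in their trays, and the jar, clip and look-alikes have not moved.

```bash
python3 -c "
from plant import robot
print(robot.close_job())"
```

```text
the job is handed in; nothing more can be done
None
```

Both kits are made up and the job is handed in, at about 34 s on the robot's clock. The bobbin and small spool are in the two-recess tray. The large (cream) spool, the wax (turned so its length runs along the tray's x) and the thimble are in the three-recess tray.

- **Placing:** The last top and side pictures show all five pieces upright or flat inside their own recesses, with the gripper well clear.
- **Bystanders:** The jar and clip have the same pixel positions as at the start. The look-alikes look unmoved in the pictures.
- **Forces:** The largest force I read, checked only at the end of each move, was about 4.5 N.
- **Weaker points:** The two cameras disagreed by about 2–3 mm in y, well inside the recess slack. The wrist force did not clearly show touchdown for the small spool, wax or thimble. For those I released at the height worked out from the grip and judged the seating from the pictures.

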